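Clear the jigger bench after the run

TASK

The run of dishes is over, so clear the bench: post every cracked clay dish through the orange flap of the green reject box so that it drops inside and the flap swings shut, and hang every profile template from the rack by its eye on the peg of its own colour, left hanging upright and still. Two or three of each are there, in any order; leave the jar and the blue bowl where they are.

Things in the scene. Friction and masses are not known exactly. Their poses are not given: they have to be found in the camera images.
- port: Green reject box, fixed. Origin on the table below the middle of the flap's opening; +x points into the box, z up. A sill (x -170 to 0 mm, top 150 mm high) leads to the opening at x = 0, closed by the orange flap. The sill ends there; behind, a 70 degree slide leads down to the bin floor (6 mm high; inside to x 272, y -75 to 75 mm). Clear fixed roof, top 209 mm high: the flap is the only way in.
- flap (a joint): Orange flap 86 mm wide, 42 mm high, 5 mm thick, hung by its upper edge in the opening. 0 = shut, grows (rad) as it swings into the box, at most 1.5; a light spring (under 1 N at its lower edge) shuts it. A dish rubs under its lower edge on the way in and tips off the sill's end once its middle is well past x = 0.
- sill (a point): Point on the sill's top (150 mm above the table), mid-channel, 100 mm in front of the flap. Axes as the port's. The channel is 78 mm wide and runs straight along x between two steel guides 8 mm high and 8 mm thick.
- mouth (a point): Point on the sill's top at the middle of the opening (port x = 0, 150 mm above the table). Axes as the port's. The opening is 92 mm wide and 45 mm high, under a fixed yellow lintel 195 to 205 mm above the table.
- reject0: Cracked clay dish, loose: straight-sided, 66 mm across, 26 mm high, pale brown with a dark crack, 130 g; hollow top 18 mm deep but it behaves as solid. Origin at the centre of its underside, z up. May be absent (None).
- reject1: Cracked clay dish, loose: straight-sided, 66 mm across, 26 mm high, pale brown with a dark crack, 130 g; hollow top 18 mm deep but it behaves as solid. Origin at the centre of its underside, z up. May be absent (None).
- reject2: Cracked clay dish, loose: straight-sided, 66 mm across, 26 mm high, pale brown with a dark crack, 130 g; hollow top 18 mm deep but it behaves as solid. Origin at the centre of its underside, z up. May be absent (None).
- template_red: Profile template, loose, 150 g, upright plate 10 mm thick (x is its normal), same both ways round. Origin mid lower edge, z up. Grey foot 70 mm wide (y), 60 high; red neck 56 wide, 60 to 116 mm up, with a round 29 mm eye; red grip tab 30 wide, 116 to 160 mm up. Stands in the rack at first, lower edge 10 mm above the table. May be absent (None).
- eye_red (a point): Centre of the eye of the red template, 88 mm above its lower edge; 50 mm below the middle of the grip tab. Axes as the template's. None if absent.
- peg_red: Fixed steel peg, red backplate (44 mm square, 6 thick) and red ball end. Origin at the root, on the backplate's rear, 185 mm above the table; the peg is 10 mm thick and runs along its own -x, rising 8 degrees, to a ball 15 mm across, centred at x -84, z +12 mm. The wooden rail behind it tops out 25 mm above this origin.
- seat_red (a point): Point on the axis of the red peg halfway along it (peg x -42, z +6 mm). Axes as the peg's. A template hanging there has its eye centre 9 to 10 mm lower.
- template_blue: Profile template, loose, 150 g, upright plate 10 mm thick (x is its normal), same both ways round. Origin mid lower edge, z up. Grey foot 70 mm wide (y), 60 high; blue neck 56 wide, 60 to 116 mm up, with a round 29 mm eye; blue grip tab 30 wide, 116 to 160 mm up. Stands in the rack at first, lower edge 10 mm above the table. May be absent (None).
- eye_blue (a point): Centre of the eye of the blue template, 88 mm above its lower edge; 50 mm below the middle of the grip tab. Axes as the template's. None if absent.
- peg_blue: Fixed steel peg, blue backplate (44 mm square, 6 thick) and blue ball end. Origin at the root, on the backplate's rear, 185 mm above the table; the peg is 10 mm thick and runs along its own -x, rising 8 degrees, to a ball 15 mm across, centred at x -84, z +12 mm. The wooden rail behind it tops out 25 mm above this origin.
- seat_blue (a point): Point on the axis of the blue peg halfway along it (peg x -42, z +6 mm). Axes as the peg's. A template hanging there has its eye centre 9 to 10 mm lower.
- template_yellow: Profile template, loose, 150 g, upright plate 10 mm thick (x is its normal), same both ways round. Origin mid lower edge, z up. Grey foot 70 mm wide (y), 60 high; yellow neck 56 wide, 60 to 116 mm up, with a round 29 mm eye; yellow grip tab 30 wide, 116 to 160 mm up. Stands in the rack at first, lower edge 10 mm above the table. May be absent (None).
- eye_yellow (a point): Centre of the eye of the yellow template, 88 mm above its lower edge; 50 mm below the middle of the grip tab. Axes as the template's. None if absent.
- peg_yellow: Fixed steel peg, yellow backplate (44 mm square, 6 thick) and yellow ball end. Origin at the root, on the backplate's rear, 185 mm above the table; the peg is 10 mm thick and runs along its own -x, rising 8 degrees, to a ball 15 mm across, centred at x -84, z +12 mm. The wooden rail behind it tops out 25 mm above this origin.
- seat_yellow (a point): Point on the axis of the yellow peg halfway along it (peg x -42, z +6 mm). Axes as the peg's. A template hanging there has its eye centre 9 to 10 mm lower.
- rack: Fixed wooden rack on the table, 220 x 94 mm; origin at the centre of its underside. Three slots across it at x -70, 0 and 70 mm, each 13 mm wide (x) and 78 mm long (y), with walls from 10 to 40 mm above the table, hold the templates upright; lift them straight up at least 35 mm to clear. The plates' normal lies along the rack's x.
- rail: Fixed wooden rail on two steel posts that carries the three pegs at y -100, 0 and 100 mm; origin on the table below the rail's front face, 320 mm long along its y, top 210 mm above the table. The pegs point to its -x. Which colour is where varies.
- slip_jar: Amber jar with steel lid, 64 mm across, 100 mm high, not to be disturbed. Origin at the centre of its underside.
- good_bowl: Blue glazed bowl, 90 mm across, 50 mm high, a good piece, not to be disturbed. Origin at the centre of its underside.

How it is judged:
By the outcome, as a careful person would: the job done as asked, in the order asked, and still so for the second after the job is handed in, with the robot touching nothing.
Of reject0, reject1, reject2 only 2 to 3 are there at a start; the rules pass over those that are not, and their reading is None.
Of template_red, template_blue, template_yellow only 2 to 3 are there at a start; the rules pass over those that are not, and their reading is None.
At some moment in a run one of reject0, reject1, reject2 may be knocked a few centimetres aside while the robot is not near it.
It also fails if it takes over 210 s, if anything falls off the work surface, if the arm or the gripper's body presses on something with over 40 N, if the wrist force passes 120 N, or if a joint passes its speed limit or range.

ROBOT

A 6-joint arm with a two-finger parallel gripper is mounted at the origin on the work surface. World frame = base frame: x ahead of the robot, y to its left, z up, the work surface at z = 0. Lengths are in mm, angles in rad, forces in N, time in s.
With the tool pointing down it reaches from about 325 to 775 mm from the base axis. Payload 5.5 kg.
Tool frame: the origin (TCP) lies midway between the tips of the shut fingers; the grasp point (between the pads) lies grip_point_offset behind it (grip_point_offset is the distance from the TCP to the grasp point, in mm); y points along the fingers, x is the direction in which the jaws open and shut, and the axes are right-handed (so a half turn about y gives the same grasp; the last joint's range is limited). The gripper opens to 88 mm and grips with 3 to 60 N. Pads are 20 mm wide; open, the fingers measure 115 mm over their backs; the gripper's body (75 mm by 178 mm) begins 61 mm behind the grasp point.
Start: joints at [1.269, 0.091, 1.231, -0, 1.82, -0.057], TCP at [145.421, 582.125, 222.631] pointing down, gripper open.
Joint ranges: [-2.87, 2.87], [-0.86, 2.18], [0.17, 2.46], [-1.51, 4.65], [0.06, 2.69], [-2.65, 2.65]. Speed limits (rad/s): [2.57, 2.57, 3.01, 3.14, 3.14, 3.14].

INTERFACE

Orientations are given as a rotation vector (axis times angle).
In Python, from plant import * gives the robot as it stands.
- The arm moves only by the shell command python3 -m pendant 'ROWS' [OPENING] [FORCE]. ROWS is JSON, a list of rows, each an object of numbers: "x", "y", "z": the shift along the world's x, y, z in m; "ax", "ay", "az": the turn, a rotation vector about the world's x, y, z in degrees. In form: [{"x": .., "y": .., "z": .., "ax": .., "ay": .., "az": ..}, ...]. A call has 1 to 20 rows; each row shifts and turns the pose as measured when the row begins; what a row does not reach is not made up. A row lasts 1/12 s, in which the tool goes at most 41.7 mm and 7.16 degrees, less where a joint would pass 70% of its speed; a pose out of reach is approached as far as the arm can. A call is refused whole if a number of a shift passes 0.0417 or a number of a turn 7.16, either way. A call with a gripper value outside its range is refused whole. OPENING is the opening in per cent of the stroke, from 0 (shut) to 100 (fully open), set as the call begins (- or left out, the last holds). The fingers move at their own pace and stop on an object; FORCE is the grip in N (left out, the last holds). Time passes only in rows, so rows that do not move let the fingers close. It gives the time, the measured TCP pose, the force and the opening at its end, in the units of the state.
- get_state(): the state, without advancing time (a new reading comes with each control period).
- snapshot(name): name is "side" or "top"; returns a dict with "pixels" (420x560x3 uint8, red, green, blue), "range_z" (420x560 float32, mm along the optical axis (not along the pixel's ray), 0 where there is no reading), "camera_matrix" (3x3 intrinsics, pixels), "distortion" ([k1, k2, p1, p2, k3] as OpenCV has them; the pictures are not rectified), "R" (3x3) and "t" (3): a world point X has camera coordinates R X + t. Camera axes: x right, y down, z forward; pixel columns grow to the right and rows downward; lengths in mm; the calibration is good to about 2 mm. A picture is of the moment at which its call begins.
- finish_job(): hands the job in, once; it reports no verdict.
The state is a dict: "clock": time; "qpos": joint angles; "joint_vel": joint speeds; "joint_efforts": joint torques, N m; "eef_pos": TCP position; "tool_rot": TCP orientation; "ft_force": force on the tool from outside, world axes, zero at the start; "wrist_torque": the same for the moment, N m; "width": finger opening in mm.
Only numpy, scipy, OpenCV 4.12 (cv2) and the standard library are available. Lean on these libraries where they do the work, as an engineer would, in place of code of your own. Each camera call takes 0.05 s, during which the arm holds its last target. There are 200 camera calls.

## Working session

There is one attempt and no reset: what is moved stays moved. The work goes in short steps, Python scripts to look and compute and a shell command to move; the robot and the scene stay as the last step left them, time stands still between calls to the robot, and variables do not carry over. Pictures are saved under pics/ and viewed, about 12 in all and at most 16, crops included, and the job is handed in when it is done.

```bash
ls; mkdir -p pics; python3 - <<'E'
from plant import *
import cv2,numpy as np
s=get_state();print(s);
for n in("side","top"):
    d=snapshot(n);cv2.imwrite(f"pics/{n}0.png",d["pixels"][:,:,::-1]);np.savez(f"pics/{n}0.npz",**d)
    print(n,d["camera_matrix"],d["distortion"],d["R"],d["t"])
import plant;print([k for k in dir(plant) if k[0]!='_'])
E
```

```text
pics
{'clock': 0.0, 'qpos': array([ 1.26929543e+00,  9.18376328e-02,  1.23185162e+00, -1.40392869e-05,
        1.81977821e+00, -5.66747595e-02]), 'joint_vel': array([ 1.73608656e-05,  4.56403256e-04,  1.17975928e-03, -1.77977420e-05,
       -2.08774984e-04,  1.95700469e-03]), 'joint_efforts': array([ 1.28887848e-03, -4.46465850e+01, -4.06443393e+01,  6.97937747e-02,
        2.96169310e-02, -1.65761398e-04]), 'eef_pos': array([145.3399924 , 581.83886519, 221.53892768]), 'tool_rot': array([-1.31622708, -1.02585448,  1.02841264]), 'ft_force': array([-0.46007539,  0.69056822,  0.33030621]), 'wrist_torque': array([ 0.03305782, -0.01684832,  0.05960372]), 'width': 87.7967527960078}
side [[431.72266405   0.         284.8825469 ]
 [  0.         431.72266405 211.30132109]
 [  0.           0.           1.        ]] [-0.05524421  0.          0.          0.          0.        ] [[ 0.70397298 -0.71009207 -0.013831  ]
 [-0.40080535 -0.38112406 -0.83312635]
 [ 0.58632509  0.59204198 -0.55290974]] [-373.65590552  350.07900226  684.20079105]
top [[531.10849721   0.         264.29936345]
 [  0.         531.10849721 211.93935529]
 [  0.           0.           1.        ]] [-0.15883959  0.          0.          0.          0.        ] [[ 0.02453294 -0.99969653 -0.00223365]
 [-0.99743889 -0.02432726 -0.06725959]
 [ 0.06718484  0.00387801 -0.99773301]] [  17.72477148  590.86940132 1261.40738866]
['Unreachable', 'finish_job', 'get_state', 'grip_point_offset', 'snapshot']
```

View pics/top0.png

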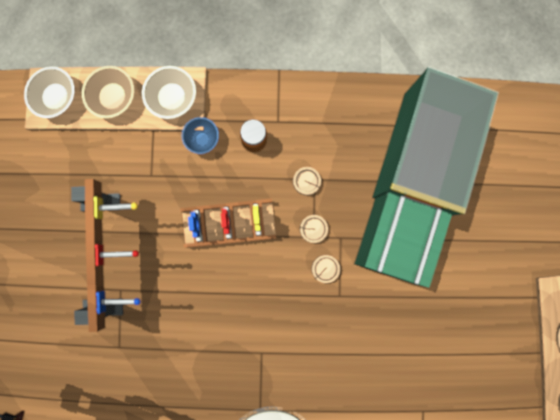

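View pics/side0.png

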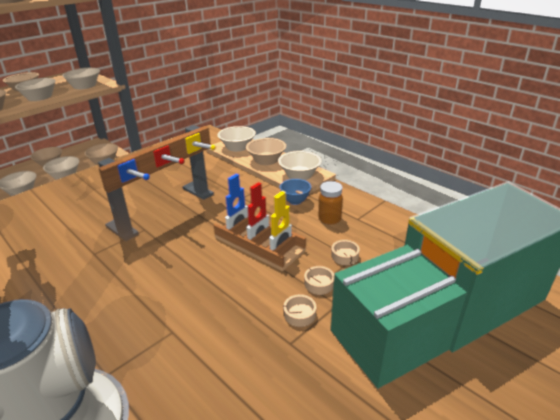

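```bash
python3 - <<'E'
from plant import *
from scipy.spatial.transform import Rotation as R
print(grip_point_offset); print(R.from_rotvec(get_state()['tool_rot']).as_matrix())
E
```

```text
18.700000000000003
[[ 2.42344001e-01 -5.50847727e-04 -9.70190230e-01]
 [ 9.70188828e-01 -1.65487431e-03  2.42344590e-01]
 [-1.73903785e-03 -9.99998479e-01  1.33377450e-04]]
```

Top view: three dishes (cols/rows ≈ 307,181; 314,229; 326,269), templates in the rack (blue 195,226; red 226,221; yellow 257,219), and pegs yellow/red/blue with balls at (134,206), (136,253), (137,301). The sill guides and yellow lintel are at about (430,200). The side view confirms three of each.

```bash
cat > h.py <<'E'
import numpy as np,cv2
from plant import *
def shot(n,save=None):
    d=snapshot(n)
    if save: cv2.imwrite(f"pics/{save}.png",d["pixels"][:,:,::-1])
    return d
def cloud(d):
    h,w=d["range_z"].shape
    u,v=np.meshgrid(np.arange(w,dtype=float),np.arange(h,dtype=float))
    p=cv2.undistortPoints(np.stack([u,v],-1).reshape(-1,1,2),d["camera_matrix"],d["distortion"]).reshape(-1,2)
    c=np.c_[p,np.ones(len(p))]*d["range_z"].reshape(-1,1)
    return ((c-d["t"])@d["R"]).reshape(h,w,3)
def ray(d,uv,z):
    p=cv2.undistortPoints(np.array(uv,float).reshape(-1,1,2),d["camera_matrix"],d["distortion"]).reshape(-1,2)
    r=np.c_[p,np.ones(len(p))]@d["R"]; o=-d["R"].T@d["t"]
    return o+r*((z-o[2])/r[:,2])[:,None]
def blobs(m,amin=8):
    n,l,s,c=cv2.connectedComponentsWithStats(m.astype(np.uint8))
    return [(c[i],s[i,4],l==i) for i in range(1,n) if s[i,4]>=amin]
def hsv(d): return cv2.cvtColor(d["pixels"],cv2.COLOR_RGB2HSV).astype(int)
def line(P):  # fit line, return mean, angle deg, length
    m=P[:,:2].mean(0); vx,vy,_,_=cv2.fitLine(P[:,:2].astype(np.float32),cv2.DIST_HUBER,0,.01,.01).ravel()
    t=(P[:,:2]-m)@[vx,vy]; return m.round(1),np.degrees(np.arctan2(vy,vx)).round(1),np.ptp(t).round(0)
def dishes(d):
    X=cloud(d);z=X[...,2];out=[]
    m=(z>8)&(z<40)&(X[...,0]>200)&(X[...,0]<850)
    for c,a,k in blobs(m,200):
        if 350<a<1100:
            H=hsv(d)[k].mean(0)
            (u,v),r=cv2.minEnclosingCircle(np.argwhere(k)[:,::-1].astype(np.float32))
            out.append((c.round(1),int(a),round(r,1),H.round(),ray(d,[c],22)[0].round(1)))
    return out
E
python3 - <<'E'
from h import *
d=dict(np.load("pics/top0.npz"));X=cloud(d);H=hsv(d);z=X[...,2];h,s,v=[H[...,i] for i in range(3)]
print("dishes");[print(*o) for o in dishes(d)]
cols={"red":((h<6)|(h>174)),"blue":(h>100)&(h<125),"yellow":(h>22)&(h<33)}
for n,m in cols.items():
    m=m&(s>150)&(v>90)
    for c,a,k in blobs(m&(z>90),4):
        P=X[k]; print(n,c.round(1),a,"mean",P.mean(0).round(1),"z90",np.percentile(P[:,2],90).round(0),line(P), "ray170",ray(d,[c],170)[0].round(1),"ray197",ray(d,[c],197)[0].round(1))
m=(s<60)&(v>140)&(z>145)&(z<175)&(X[...,1]<-150)
print("guides")
for c,a,k in blobs(m,20): print(c.round(1),a,line(ray(d,np.argwhere(k)[:,::-1],158)),np.median(X[k][:,2]))
rk=(z>195)&(z<220)&(X[...,1]>250)
for c,a,k in blobs(rk,200): print("rail",c,a,line(ray(d,np.argwhere(k)[:,::-1],210)))
rk=(z>25)&(z<50)&(X[...,0]>350)&(X[...,0]<700)&(X[...,1]>0)&(X[...,1]<250)
for c,a,k in blobs(rk,150): print("rack",c,a,cv2.minAreaRect(ray(d,np.argwhere(k)[:,::-1],40)[:,:2].astype(np.float32)))
b=(z>195)&(X[...,1]<-150)
for c,a,k in blobs(b,500): print("box",c,a,cv2.minAreaRect(ray(d,np.argwhere(k)[:,::-1],207)[:,:2].astype(np.float32)))
E
```

```text
dishes
[376.9 189.4] 354 79.3 [58. 87. 80.] [ 651.8 -240.4   22. ]
[199.4 134.9] 585 16.3 [100. 113. 119.] [775.3 195.6  22. ]
[306.7 180.3] 419 13.7 [ 19.  76. 221.] [669.4 -68.5  22. ]
[313.8 228. ] 447 13.9 [ 19.  78. 223.] [554.2 -87.8  22. ]
[325.4 268.4] 425 13.9 [ 18.  79. 222.] [ 458.  -117.7   22. ]
red [224.6 221.1] 138 mean [559.1 116.6 155.5] z90 171.0 (array([559.1, 116.6]), np.float32(5.1), np.float64(92.0)) ray170 [558.5 115.5 170. ] ray197 [557.2 113.4 197. ]
red [ 96.7 254.9] 96 mean [479.2 379.9 203.3] z90 208.0 (array([479.2, 379.9]), np.float32(4.7), np.float64(47.0)) ray170 [478.4 390.6 170. ] ray197 [479.  381.9 197. ]
red [134.9 253.3] 26 mean [485.1 298.8 201.1] z90 204.0 (array([485.1, 298.8]), np.float32(-17.2), np.float64(11.0)) ray170 [484.6 306.5 170. ] ray197 [485.1 299.8 197. ]
blue [193.7 224. ] 134 mean [551.7 185.1 143.2] z90 171.0 (array([551.7, 185.1]), np.float32(6.8), np.float64(49.0)) ray170 [550.6 181.5 170. ] ray197 [549.5 177.8 197. ]
blue [ 98.5 301.9] 81 mean [381.2 373.2 202.1] z90 207.0 (array([381.2, 373.2]), np.float32(3.1), np.float64(
[... 633 characters left out ...]
.0 (array([560.1,  45.3]), np.float32(6.6), np.float64(89.0)) ray170 [562.2  45.8 170. ] ray197 [560.8  45.4 197. ]
guides
[390.7 233.8] 428 (array([ 540.3, -243.3]), np.float32(-17.1), np.float64(169.0)) 156.13835987775687
[427.6 246.2] 417 (array([ 515.1, -325.6]), np.float32(-17.4), np.float64(169.0)) 156.5747464826531
rail [ 89.39250226 254.17570009] 2214 (array([480.6, 394.2]), np.float32(3.7), np.float64(318.0))
rack [229.07932692 222.04887821] 1248 ((562.3909301757812, 119.29732513427734), (94.44508361816406, 219.16452026367188), 7.471298694610596)
box [444.75484262 140.38044794] 9912 ((742.5971069335938, -350.3758544921875), (171.10586547851562, 285.3072814941406), 72.76168060302734)
```

```bash
cat >> h.py <<'E'
from scipy.spatial.transform import Rotation as Ro
def togo(x,y,z,yaw):  # mm,deg: what is left to TCP pose, tool straight down, jaw axis at yaw
    s=get_state();c,q=np.cos(np.radians(yaw)),np.sin(np.radians(yaw))
    T=np.array([[c,0,-q],[q,0,c],[0,-1,0]])
    if abs(np.linalg.det(T)-1)>1e-6: T[:,2]*=-1
    M=Ro.from_rotvec(s["tool_rot"]).as_matrix()
    print("t%.1f"%s["clock"],"pos",s["eef_pos"].round(1),"go",(np.array([x,y,z])-s["eef_pos"]).round(1),"turn",np.degrees(Ro.from_matrix(T@M.T).as_rotvec()).round(1),"F",s["ft_force"].round(1),"w",round(s["width"],1))
E
python3 -m pendant '[{"x":0.0204,"y":-0.0335,"az":-4.66},{"x":0.0204,"y":-0.0335,"az":-4.66},{"x":0.0204,"y":-0.0335,"az":-4.66},{"x":0.0204,"y":-0.0335,"az":-4.66},{"x":0.0204,"y":-0.0335,"az":-4.66},{"x":0.0204,"y":-0.0335,"az":-4.66},{"x":0.0204,"y":-0.0335,"az":-4.66},{"x":0.0204,"y":-0.0335,"az":-4.66},{"x":0.0204,"y":-0.0335,"az":-4.66},{"x":0.0204,"y":-0.0335,"az":-4.66},{"x":0.0204,"y":-0.0335,"az":-4.66},{"x":0.0204,"y":-0.0335,"az":-4.66},{"x":0.0204,"y":-0.0335,"az":-4.66},{"x":0.0204,"y":-0.0335,"az":-4.66},{"x":0.0204,"y":-0.0335,"az":-4.66},{"x":0.0204,"y":-0.0335,"az":-4.66},{"x":0.0204,"y":-0.0335,"az":-4.66},{"x":0.0204,"y":-0.0335,"az":-4.66},{"x":0.0204,"y":-0.0335,"az":-4.66},{"x":0.0204,"y":-0.0335,"az":-4.66}]' 100 25
python3 -c "
from h import *
togo(554,-88,100,-17.2)"
```

```text
t0.1 pos [145.3 581.9 221.6] go [ 408.7 -669.9 -121.6] turn [  0.   -0.1 -93.2] F [-0.4 -0.1  1. ] w 87.7$[0]: bad value
```

```bash

python3 -m pendant '[{"x":0.0204,"y":-0.0335,"z":0,"ax":0,"ay":0,"az":-4.66},{"x":0.0204,"y":-0.0335,"z":0,"ax":0,"ay":0,"az":-4.66},{"x":0.0204,"y":-0.0335,"z":0,"ax":0,"ay":0,"az":-4.66},{"x":0.0204,"y":-0.0335,"z":0,"ax":0,"ay":0,"az":-4.66},{"x":0.0204,"y":-0.0335,"z":0,"ax":0,"ay":0,"az":-4.66},{"x":0.0204,"y":-0.0335,"z":0,"ax":0,"ay":0,"az":-4.66},{"x":0.0204,"y":-0.0335,"z":0,"ax":0,"ay":0,"az":-4.66},{"x":0.0204,"y":-0.0335,"z":0,"ax":0,"ay":0,"az":-4.66},{"x":0.0204,"y":-0.0335,"z":0,"ax":0,"ay":0,"az":-4.66},{"x":0.0204,"y":-0.0335,"z":0,"ax":0,"ay":0,"az":-4.66},{"x":0.0204,"y":-0.0335,"z":0,"ax":0,"ay":0,"az":-4.66},{"x":0.0204,"y":-0.0335,"z":0,"ax":0,"ay":0,"az":-4.66},{"x":0.0204,"y":-0.0335,"z":0,"ax":0,"ay":0,"az":-4.66},{"x":0.0204,"y":-0.0335,"z":0,"ax":0,"ay":0,"az":-4.66},{"x":0.0204,"y":-0.0335,"z":0,"ax":0,"ay":0,"az":-4.66},{"x":0.0204,"y":-0.0335,"z":0,"ax":0,"ay":0,"az":-4.66},{"x":0.0204,"y":-0.0335,"z":0,"ax":0,"ay":0,"az":-4.66},{"x":0.0204,"y":-0.0335,"z":0,"ax":0,"ay":0,"az":-4.66},{"x":0.0204,"y":-0.0335,"z":0,"ax":0,"ay":0,"az":-4.66},{"x":0.0204,"y":-0.0335,"z":0,"ax":0,"ay":0,"az":-4.66}]' 100 25
python3 -c "
from h import *
togo(554,-88,100,-17.2)"
```

```text
clock: 1.77
eef_pos: [556.4, -119.9, 207.5]
tool_rot: [-1.546, 0.301, -0.274]
ft_force: [0.1, 0.7, 0.4]
width: 87.4
t1.8 pos [ 556.4 -119.9  207.5] go [  -2.4   31.9 -107.5] turn [-0.5 -0.9  3.8] F [0.1 0.7 0.4] w 87.4
```

```bash

python3 -m pendant '[{"x":0,"y":0.011,"z":-0.03,"ax":-0.2,"ay":-0.3,"az":1.3},{"x":0,"y":0.011,"z":-0.03,"ax":-0.2,"ay":-0.3,"az":1.3},{"x":0,"y":0.01,"z":-0.03,"ax":-0.2,"ay":-0.3,"az":1.3},{"x":0,"y":0,"z":-0.02,"ax":0,"ay":0,"az":0},{"x":0,"y":0,"z":0,"ax":0,"ay":0,"az":0}]'
python3 -c "
from h import *
togo(554,-88,5,-17.2)
d=shot('top')
for o in dishes(d):print(*o)"
```

```text
clock: 2.18
eef_pos: [559.1, -98.2, 89.0]
tool_rot: [-1.561, 0.249, -0.246]
ft_force: [-0.9, -0.4, -0.5]
width: 87.9
t2.2 pos [559.1 -98.2  89. ] go [ -5.1  10.2 -84. ] turn [ 0.3 -0.2  0.9] F [-0.9 -0.4 -0.5] w 87.9
[199.5 135.1] 607 16.3 [ 99. 113. 110.] [774.8 195.3  22. ]
```

```bash

python3 -m pendant '[{"x":-0.003,"y":0.006,"z":-0.01,"ax":0.2,"ay":-0.1,"az":0.5},{"x":-0.002,"y":0.004,"z":-0.01,"ax":0.1,"ay":-0.1,"az":0.4},{"x":0,"y":0,"z":-0.01,"ax":0,"ay":0,"az":0},{"x":0,"y":0,"z":0,"ax":0,"ay":0,"az":0},{"x":0,"y":0,"z":0,"ax":0,"ay":0,"az":0}]'
python3 -c "
from h import *
togo(554,-88,5,-17.2)
d=shot('side','s1')"
```

```text
clock: 2.65
eef_pos: [556.9, -88.7, 65.6]
tool_rot: [-1.558, 0.227, -0.242]
ft_force: [0.3, 0.7, 0.1]
width: 88.2
t2.6 pos [556.9 -88.7  65.6] go [ -2.9   0.7 -60.6] turn [ 0.1  0.6 -0.1] F [0.3 0.7 0.1] w 88.2
```

View pics/s1.png

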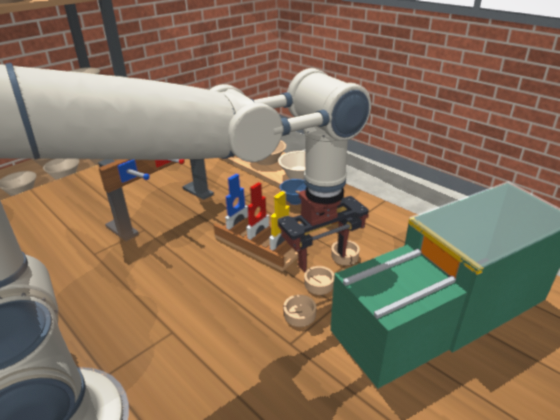

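Side view: open fingers (tips ≈302,265 and 343,255) straddle the middle dish (319,280); all dishes unmoved. Descending.

```bash

python3 -m pendant '[{"x":-0.002,"y":0.001,"z":-0.02,"ax":0,"ay":0.3,"az":0},{"x":-0.001,"y":0,"z":-0.02,"ax":0,"ay":0,"az":0},{"x":0,"y":0,"z":-0.014,"ax":0,"ay":0,"az":0},{"x":0,"y":0,"z":-0.004,"ax":0,"ay":0,"az":0},{"x":0,"y":0,"z":0,"ax":0,"ay":0,"az":0}]'
python3 -c "
from h import *
togo(554,-88,5,-17.2)"
python3 -m pendant '[{"x":0,"y":0,"z":0,"ax":0,"ay":0,"az":0},{"x":0,"y":0,"z":0,"ax":0,"ay":0,"az":0},{"x":0,"y":0,"z":0,"ax":0,"ay":0,"az":0},{"x":0,"y":0,"z":0,"ax":0,"ay":0,"az":0},{"x":0,"y":0,"z":0,"ax":0,"ay":0,"az":0},{"x":0,"y":0,"z":0,"ax":0,"ay":0,"az":0}]' 50 20
python3 -c "
from h import *
togo(554,-88,5,-17.2)"
```

```text
clock: 3.12
eef_pos: [557.8, -89.3, 12.6]
tool_rot: [-1.56, 0.224, -0.248]
ft_force: [-0.8, -0.4, -0.2]
width: 87.5
t3.1 pos [557.8 -89.3  12.6] go [-3.8  1.3 -7.6] turn [0.2 0.9 0. ] F [-0.8 -0.4 -0.2] w 87.5
clock: 3.62
eef_pos: [560.1, -90.1, 17.5]
tool_rot: [-1.56, 0.219, -0.253]
ft_force: [-0.0, -0.3, -1.1]
width: 65.7
t3.6 pos [560.1 -90.1  17.5] go [ -6.1   2.1 -12.5] turn [0.3 1.2 0. ] F [-0.  -0.3 -1.1] w 65.7
```

```bash

python3 -m pendant '[{"x":0,"y":0,"z":-0.001,"ax":0,"ay":0.3,"az":0},{"x":0,"y":0,"z":-0.001,"ax":0,"ay":0.3,"az":0},{"x":-0.003,"y":0.001,"z":-0.005,"ax":0,"ay":0.3,"az":0},{"x":-0.003,"y":0.001,"z":-0.005,"ax":0,"ay":0.3,"az":0},{"x":-0.0015,"y":0.0005,"z":-0.005,"ax":0,"ay":0.2,"az":0}]' 100
python3 -c "
from h import *
togo(554,-88,5,-17.2)"
python3 -m pendant '[{"x":-0.0005,"y":0,"z":-0.001,"ax":0,"ay":0.1,"az":0},{"x":-0.0005,"y":0,"z":-0.001,"ax":0,"ay":0.1,"az":0},{"x":-0.0005,"y":0,"z":-0.001,"ax":0,"ay":0.1,"az":0},{"x":0,"y":0,"z":-0.001,"ax":0,"ay":0,"az":0},{"x":0,"y":0,"z":-0.001,"ax":0,"ay":0,"az":0},{"x":0,"y":0,"z":-0.001,"ax":0,"ay":0,"az":0}]' 50 25
python3 -c "
from h import *
togo(554,-88,5,-17.2)"
```

```text
clock: 4.03
eef_pos: [553.7, -87.8, 1.7]
tool_rot: [-1.565, 0.237, -0.236]
ft_force: [0.1, -0.0, -0.0]
width: 87.7
t4.0 pos [553.7 -87.8   1.7] go [ 0.3 -0.2  3.3] turn [ 0.4 -0.1  0. ] F [ 0.1 -0.  -0. ] w 87.7
clock: 4.53
eef_pos: [554.5, -88.1, 0.4]
tool_rot: [-1.566, 0.236, -0.236]
ft_force: [-2.1, -0.8, 7.2]
width: 65.6
t4.5 pos [ 5.545e+02 -8.810e+01  4.000e-01] go [-0.5  0.1  4.6] turn [ 0.5 -0.   0. ] F [-2.1 -0.8  7.2] w 65.6
```

```bash

python3 -m pendant '[{"x":0,"y":0,"z":0.03,"ax":0,"ay":0,"az":0},{"x":0,"y":0,"z":0.04,"ax":0,"ay":0,"az":0},{"x":0,"y":0,"z":0.04,"ax":0,"ay":0,"az":0},{"x":0,"y":-0.01,"z":0.04,"ax":0,"ay":0,"az":0},{"x":-0.006,"y":-0.02,"z":0.03,"ax":0,"ay":0,"az":0},{"x":-0.008,"y":-0.03,"z":0.005,"ax":0,"ay":0,"az":0},{"x":-0.008,"y":-0.03,"z":0,"ax":0,"ay":0,"az":0},{"x":-0.008,"y":-0.03,"z":0,"ax":0,"ay":0,"az":0},{"x":-0.006,"y":-0.03,"z":0,"ax":0,"ay":0,"az":0},{"x":-0.005,"y":-0.025,"z":0,"ax":0,"ay":0,"az":0},{"x":0,"y":-0.012,"z":0,"ax":0,"ay":0,"az":0},{"x":0,"y":0,"z":0,"ax":0,"ay":0,"az":0},{"x":0,"y":0,"z":0,"ax":0,"ay":0,"az":0}]'
python3 -c "
from h import *
togo(513.4,-280,153,-17.2)"
```

```text
clock: 5.62
eef_pos: [502.6, -278.3, 183.2]
tool_rot: [-1.564, 0.247, -0.217]
ft_force: [0.6, -0.4, -1.6]
width: 65.6
t5.6 pos [ 502.6 -278.3  183.2] go [ 10.8  -1.7 -30.2] turn [ 0.2 -1.1 -0.3] F [ 0.6 -0.4 -1.6] w 65.6
```

```bash

python3 -m pendant '[{"x":0.004,"y":-0.001,"z":-0.006,"ax":0.1,"ay":-0.4,"az":-0.2},{"x":0.004,"y":-0.001,"z":-0.006,"ax":0.1,"ay":-0.4,"az":-0.1},{"x":0.003,"y":0,"z":-0.006,"ax":0,"ay":-0.3,"az":0},{"x":0,"y":0,"z":-0.003,"ax":0,"ay":0,"az":0},{"x":0,"y":0,"z":0,"ax":0,"ay":0,"az":0}]'
python3 -c "
from h import *
togo(513.4,-280,153,-17.2);d=shot('top','t2');d=shot('side','s2')
import cv2
a=cv2.imread('pics/t2.png')[160:300,330:510];b=cv2.imread('pics/s2.png')[200:380,300:560]
cv2.imwrite('pics/c2.png',np.hstack([cv2.resize(a,(400,311)),cv2.resize(b,(400,311))]))"
```

```text
clock: 6.03
eef_pos: [516.4, -274.6, 158.1]
tool_rot: [-1.554, 0.233, -0.231]
ft_force: [0.4, -1.3, -0.7]
width: 65.3
t6.0 pos [ 516.4 -274.6  158.1] go [-3.  -5.4 -5.1] turn [-0.3 -0.  -0.3] F [ 0.4 -1.3 -0.7] w 65.3
```

View pics/c2.png

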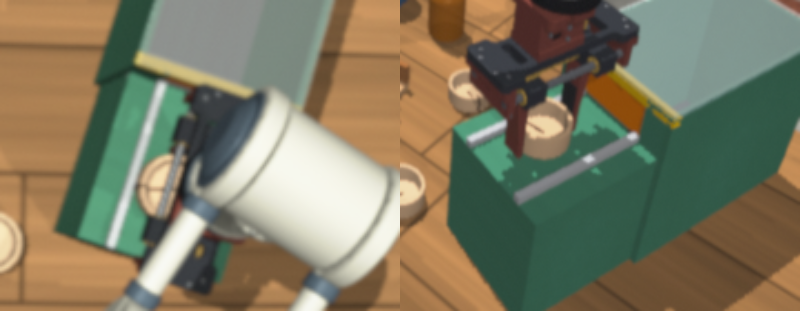

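The dish is held over the channel, slightly towards the left guide, as the readout says (5 mm to correct). Correcting, lowering, releasing.

```bash

python3 -m pendant '[{"x":-0.002,"y":-0.003,"z":-0.001,"ax":-0.1,"ay":0,"az":-0.1},{"x":-0.001,"y":-0.003,"z":-0.001,"ax":-0.1,"ay":0,"az":-0.1},{"x":0,"y":-0.001,"z":-0.002,"ax":0,"ay":0,"az":0},{"x":0,"y":0,"z":-0.002,"ax":0,"ay":0,"az":0}]'
python3 -c "
from h import *
togo(513.4,-280,153,-17.2)"
```

```text
clock: 6.47
eef_pos: [513.7, -282.6, 154.4]
tool_rot: [-1.559, 0.232, -0.236]
ft_force: [-0.6, 0.6, -0.7]
width: 65.7
t6.5 pos [ 513.7 -282.6  154.4] go [-0.3  2.6 -1.4] turn [ 0.1  0.1 -0.1] F [-0.6  0.6 -0.7] w 65.7
```

```bash

python3 -m pendant '[{"x":0,"y":0.002,"z":-0.002,"ax":0,"ay":0,"az":0},{"x":0,"y":0.001,"z":-0.002,"ax":0,"ay":0,"az":0}]'
python3 -m pendant '[{"x":0,"y":0,"z":0,"ax":0,"ay":0,"az":0},{"x":0,"y":0,"z":0,"ax":0,"ay":0,"az":0},{"x":0,"y":0,"z":0,"ax":0,"ay":0,"az":0},{"x":0,"y":0,"z":0.01,"ax":0,"ay":0,"az":0},{"x":0,"y":0,"z":0.02,"ax":0,"ay":0,"az":0},{"x":0,"y":0,"z":0.02,"ax":0,"ay":0,"az":0},{"x":0,"y":0,"z":0,"ax":0,"ay":0,"az":0}]' 100
python3 -m pendant '[{"x":-0.02,"y":0.006,"z":0,"ax":0,"ay":0,"az":0},{"x":-0.02,"y":0.006,"z":0,"ax":0,"ay":0,"az":0},{"x":-0.022,"y":0.007,"z":0,"ax":0,"ay":0,"az":0},{"x":0,"y":0,"z":0,"ax":0,"ay":0,"az":0},{"x":0,"y":0,"z":0,"ax":0,"ay":0,"az":0}]' 0
python3 -c "
from h import *
togo(451,-261,157,-17.2);d=shot('top')
for o in dishes(d):print(*o)"
```

```text
clock: 6.63
eef_pos: [513.6, -280.1, 150.4]
tool_rot: [-1.559, 0.233, -0.238]
ft_force: [2.0, 0.4, 17.7]
width: 65.8
clock: 7.22
eef_pos: [513.1, -279.2, 203.5]
tool_rot: [-1.559, 0.233, -0.237]
ft_force: [0.1, -0.3, 0.1]
width: 87.8
clock: 7.63
eef_pos: [450.1, -259.9, 203.3]
tool_rot: [-1.56, 0.231, -0.238]
ft_force: [-0.1, 0.7, -0.2]
width: 57.9
t7.6 pos [ 450.1 -259.9  203.3] go [  0.9  -1.1 -46.3] turn [ 0.1  0.3 -0.1] F [-0.1  0.7 -0.2] w 57.9
[376.8 189.9] 360 80.4 [57. 87. 82.] [ 650.4 -240.1   22. ]
[199.3 134.9] 599 16.6 [ 99. 112. 116.] [775.1 196.   22. ]
[306.9 180.4] 426 13.7 [ 18.  79. 215.] [669.1 -69.   22. ]
[325.3 268.4] 426 13.9 [ 18.  77. 225.] [ 457.8 -117.6   22. ]
```

```bash

python3 -m pendant '[{"x":0,"y":0,"z":0,"ax":0,"ay":0,"az":0},{"x":0,"y":0,"z":0,"ax":0,"ay":0,"az":0},{"x":0,"y":0,"z":0,"ax":0,"ay":0,"az":0},{"x":0,"y":0,"z":0,"ax":0,"ay":0,"az":0},{"x":0,"y":0,"z":-0.01,"ax":0,"ay":0,"az":0},{"x":0,"y":0,"z":-0.01,"ax":0,"ay":0,"az":0},{"x":0,"y":0,"z":-0.01,"ax":0,"ay":0,"az":0},{"x":0,"y":0,"z":-0.01,"ax":0,"ay":0,"az":0},{"x":0,"y":0,"z":-0.004,"ax":0,"ay":0,"az":0}]'
python3 -c "
from h import *
togo(583,-301.6,157,-17.2)"
```

```text
clock: 8.43
eef_pos: [452.8, -260.5, 153.5]
tool_rot: [-1.559, 0.231, -0.236]
ft_force: [-0.2, 0.1, 0.5]
width: 0.6
t8.4 pos [ 452.8 -260.5  153.5] go [130.2 -41.1   3.5] turn [ 0.1  0.2 -0.2] F [-0.2  0.1  0.5] w 0.6
```

```bash

python3 -m pendant '[{"x":0.01,"y":-0.0031,"z":0.002,"ax":0,"ay":0,"az":0},{"x":0.01,"y":-0.0031,"z":0.002,"ax":0,"ay":0,"az":0},{"x":0.01,"y":-0.0031,"z":0,"ax":0,"ay":0,"az":0},{"x":0.01,"y":-0.0031,"z":0,"ax":0,"ay":0,"az":0},{"x":0.01,"y":-0.0031,"z":0,"ax":0,"ay":0,"az":0},{"x":0.01,"y":-0.0031,"z":0,"ax":0,"ay":0,"az":0},{"x":0.01,"y":-0.0031,"z":0,"ax":0,"ay":0,"az":0},{"x":0.01,"y":-0.0031,"z":0,"ax":0,"ay":0,"az":0},{"x":0.008,"y":-0.0025,"z":0,"ax":0,"ay":0,"az":0}]'
python3 -c "
from h import *
togo(583,-301.6,157,-17.2)"
```

```text
clock: 9.18
eef_pos: [538.4, -286.7, 150.4]
tool_rot: [-1.555, 0.244, -0.226]
ft_force: [-3.8, 2.1, 4.3]
width: 0.4
t9.2 pos [ 538.4 -286.7  150.4] go [ 44.6 -14.9   6.6] turn [-0.3 -0.6 -0.1] F [-3.8  2.1  4.3] w 0.4
```

```bash

python3 -m pendant '[{"x":0.007,"y":-0.0023,"z":0.004,"ax":0,"ay":-0.2,"az":0},{"x":0.007,"y":-0.0023,"z":0.003,"ax":0,"ay":-0.2,"az":0},{"x":0.007,"y":-0.0023,"z":0.001,"ax":0,"ay":0,"az":0},{"x":0.007,"y":-0.0023,"z":0.001,"ax":0,"ay":0,"az":0}]'
python3 -c "
from h import *
togo(583,-301.6,157,-17.2);d=shot('side','s3')
import cv2
cv2.imwrite('pics/c3.png',cv2.resize(cv2.imread('pics/s3.png')[170:380,300:560],None,fx=2,fy=2))"
```

```text
clock: 9.52
eef_pos: [566.7, -295.8, 156.3]
tool_rot: [-1.551, 0.243, -0.227]
ft_force: [-1.1, 0.4, 0.3]
width: 0.5
t9.5 pos [ 566.7 -295.8  156.3] go [16.3 -5.8  0.7] turn [-0.5 -0.5 -0. ] F [-1.1  0.4  0.3] w 0.5
```

View pics/c3.png

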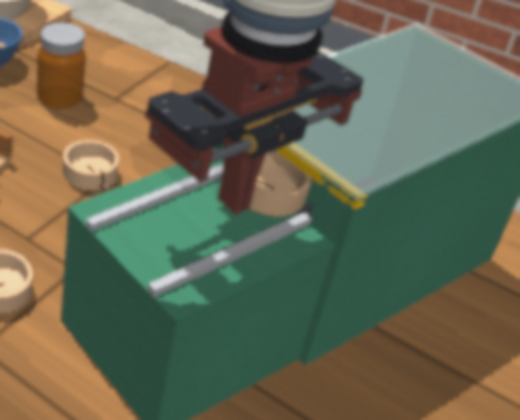

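The dish is halfway under the flap, pushed squarely by the closed fingers. Continuing.

```bash

python3 -m pendant '[{"x":0.006,"y":-0.002,"z":0,"ax":-0.1,"ay":-0.2,"az":0},{"x":0.006,"y":-0.002,"z":0.001,"ax":-0.1,"ay":-0.2,"az":0},{"x":0.005,"y":-0.0016,"z":0,"ax":0,"ay":0,"az":0},{"x":0,"y":0,"z":0,"ax":0,"ay":0,"az":0},{"x":0,"y":0,"z":0,"ax":0,"ay":0,"az":0}]'
python3 -c "
from h import *
togo(585,-302.2,157,-17.2);d=shot('side','s4')
import cv2
cv2.imwrite('pics/c4.png',cv2.resize(cv2.imread('pics/s4.png')[170:380,300:560],None,fx=2,fy=2))"
```

```text
clock: 9.98
eef_pos: [587.7, -302.5, 156.9]
tool_rot: [-1.555, 0.234, -0.235]
ft_force: [-0.2, -0.5, -0.3]
width: 0.3
t10.0 pos [ 587.7 -302.5  156.9] go [-2.7  0.3  0.1] turn [-0.2  0.1 -0.1] F [-0.2 -0.5 -0.3] w 0.3
```

View pics/c4.png

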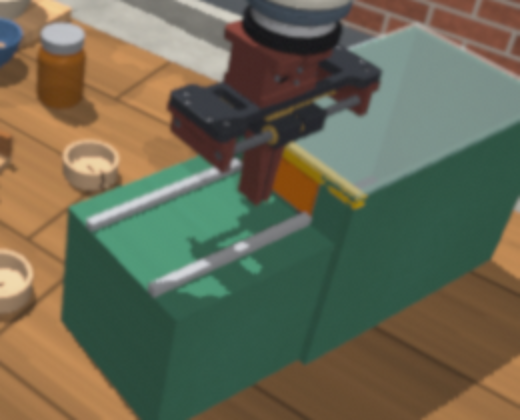

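The flap is shut and the sill empty: first dish is in. Next, the near dish at (458,-118).

```bash

python3 -m pendant '[{"x":-0.01,"y":0.003,"z":0.03,"ax":0,"ay":0,"az":0},{"x":-0.02,"y":0.02,"z":0.02,"ax":0,"ay":0,"az":0},{"x":-0.025,"y":0.03,"z":0,"ax":0,"ay":0,"az":0},{"x":-0.025,"y":0.03,"z":0,"ax":0,"ay":0,"az":0}]'
python3 -m pendant '[{"x":-0.02,"y":0.03,"z":0,"ax":0,"ay":0,"az":0},{"x":-0.015,"y":0.03,"z":0,"ax":0,"ay":0,"az":0},{"x":-0.01,"y":0.025,"z":-0.03,"ax":0,"ay":0,"az":0},{"x":-0.005,"y":0.014,"z":-0.03,"ax":0,"ay":0,"az":0},{"x":0,"y":0,"z":-0.03,"ax":0,"ay":0,"az":0},{"x":0,"y":0,"z":-0.03,"ax":0,"ay":0,"az":0},{"x":0,"y":0,"z":-0.01,"ax":0,"ay":0,"az":0},{"x":0,"y":0,"z":0,"ax":0,"ay":0,"az":0}]' 100
python3 -c "
from h import *
togo(458,-117.6,3,-17.2);d=shot('top')
for o in dishes(d):print(*o)"
```

```text
clock: 10.37
eef_pos: [506.0, -221.1, 203.1]
tool_rot: [-1.553, 0.242, -0.234]
ft_force: [-0.4, -0.3, 0.7]
width: 0.4
clock: 11.03
eef_pos: [449.4, -113.1, 76.2]
tool_rot: [-1.555, 0.225, -0.246]
ft_force: [-0.0, -0.9, 0.4]
width: 50.2
t11.0 pos [ 449.4 -113.1   76.2] go [  8.6  -4.5 -73.2] turn [-0.1  0.8  0. ] F [-0.  -0.9  0.4] w 50.2
[199.3 134.9] 594 16.4 [ 99. 113. 113.] [775.2 195.8  22. ]
[306.6 180.5] 422 14.0 [ 18.  79. 217.] [669.  -68.5  22. ]
```

```bash

python3 -m pendant '[{"x":0.003,"y":-0.002,"z":-0.005,"ax":0,"ay":0.3,"az":0},{"x":0.003,"y":-0.002,"z":-0.005,"ax":0,"ay":0.3,"az":0},{"x":0.002,"y":-0.001,"z":-0.005,"ax":0,"ay":0.1,"az":0},{"x":0,"y":0,"z":-0.005,"ax":0,"ay":0,"az":0},{"x":0,"y":0,"z":0,"ax":0,"ay":0,"az":0},{"x":0,"y":0,"z":0,"ax":0,"ay":0,"az":0},{"x":0,"y":0,"z":0,"ax":0,"ay":0,"az":0}]'
python3 -c "
from h import *
togo(458,-117.6,3,-17.2);d=shot('side')
X=cloud(d);z=X[...,2];m=(z>14)&(z<32)&(hsv(d)[...,1]<120)&(X[...,0]<520)&(X[...,0]>380)&(X[...,1]>-200)&(X[...,1]<-40)
for c,a,k in blobs(m,60):print(c,a,X[k].min(0),X[k].max(0),np.median(X[k],0))"
```

```text
clock: 11.67
eef_pos: [463.1, -121.7, 62.7]
tool_rot: [-1.559, 0.23, -0.246]
ft_force: [-0.5, -0.1, 0.8]
width: 87.9
t11.7 pos [ 463.1 -121.7   62.7] go [ -5.1   4.1 -59.7] turn [0.1 0.6 0.1] F [-0.5 -0.1  0.8] w 87.9
[299.42211055 308.34673367] 398 [ 421.83803244 -148.798153     14.04246111] [487.54051157 -83.19639431  28.3084191 ] [ 453.18685324 -118.84189647   22.62154857]
```

```bash

python3 -m pendant '[{"x":-0.003,"y":0.002,"z":-0.02,"ax":0,"ay":0.3,"az":0},{"x":-0.003,"y":0.002,"z":-0.02,"ax":0,"ay":0.3,"az":0},{"x":-0.002,"y":0.001,"z":-0.012,"ax":0,"ay":0.1,"az":0},{"x":-0.0005,"y":0.0005,"z":-0.005,"ax":0,"ay":0,"az":0}]'
python3 -c "
from h import *
togo(457,-117,3,-17.2)"
```

```text
clock: 12.05
eef_pos: [456.5, -116.8, 7.8]
tool_rot: [-1.562, 0.233, -0.242]
ft_force: [0.3, 0.9, -0.0]
width: 87.7
t12.1 pos [ 456.5 -116.8    7.8] go [ 0.5 -0.2 -4.8] turn [0.3 0.3 0.2] F [ 0.3  0.9 -0. ] w 87.7
```

```bash

python3 -m pendant '[{"x":0,"y":0,"z":-0.004,"ax":0,"ay":0.2,"az":0.1},{"x":-0.0003,"y":0,"z":-0.002,"ax":0,"ay":0.1,"az":0.1},{"x":-0.0005,"y":0,"z":-0.001,"ax":0,"ay":0,"az":0},{"x":0,"y":0,"z":-0.001,"ax":0,"ay":0,"az":0},{"x":0,"y":0,"z":-0.001,"ax":0,"ay":0,"az":0},{"x":0,"y":0,"z":-0.001,"ax":0,"ay":0,"az":0}]' 50 25
python3 -m pendant '[{"x":0,"y":0,"z":0.03,"ax":0,"ay":0,"az":0},{"x":0,"y":0,"z":0.04,"ax":0,"ay":0,"az":0},{"x":0,"y":0,"z":0.04,"ax":0,"ay":0,"az":0},{"x":0,"y":0,"z":0.04,"ax":0,"ay":0,"az":0},{"x":0.006,"y":-0.02,"z":0.03,"ax":0,"ay":0,"az":0},{"x":0.01,"y":-0.03,"z":0.005,"ax":0,"ay":0,"az":0},{"x":0.01,"y":-0.03,"z":0,"ax":0,"ay":0,"az":0},{"x":0.01,"y":-0.03,"z":0,"ax":0,"ay":0,"az":0},{"x":0.01,"y":-0.03,"z":0,"ax":0,"ay":0,"az":0},{"x":0.007,"y":-0.02,"z":0,"ax":0,"ay":0,"az":0},{"x":0,"y":0,"z":0,"ax":0,"ay":0,"az":0},{"x":0,"y":0,"z":0,"ax":0,"ay":0,"az":0}]'
python3 -c "
from h import *
togo(513.4,-280,153,-17.2)"
```

```text
clock: 12.55
eef_pos: [456.1, -116.9, 0.4]
tool_rot: [-1.563, 0.234, -0.235]
ft_force: [-3.8, 1.6, 5.0]
width: 65.5
clock: 13.55
eef_pos: [508.6, -284.1, 195.9]
tool_rot: [-1.567, 0.227, -0.238]
ft_force: [-0.8, 0.6, -1.2]
width: 65.5
t13.6 pos [ 508.6 -284.1  195.9] go [  4.8   4.1 -42.9] turn [ 0.5  0.3 -0.3] F [-0.8  0.6 -1.2] w 65.5
```

```bash

python3 -m pendant '[{"x":0.002,"y":0.001,"z":-0.01,"ax":0.1,"ay":0.1,"az":-0.1},{"x":0.002,"y":0.001,"z":-0.01,"ax":0.1,"ay":0.1,"az":-0.1},{"x":0,"y":0.001,"z":-0.008,"ax":0.1,"ay":0,"az":0},{"x":0,"y":0,"z":-0.006,"ax":0,"ay":0,"az":0},{"x":0,"y":0,"z":-0.001,"ax":0,"ay":0,"az":0}]'
python3 -c "
from h import *
togo(513.4,-280,153,-17.2)"
```

```text
clock: 13.97
eef_pos: [512.5, -277.1, 156.5]
tool_rot: [-1.56, 0.232, -0.234]
ft_force: [-0.1, -0.3, -1.7]
width: 65.5
t14.0 pos [ 512.5 -277.1  156.5] go [ 0.9 -2.9 -3.5] turn [ 0.1  0.  -0.2] F [-0.1 -0.3 -1.7] w 65.5
```

```bash

python3 -m pendant '[{"x":0.0005,"y":-0.002,"z":-0.003,"ax":0,"ay":0,"az":-0.1},{"x":0,"y":-0.001,"z":-0.002,"ax":0,"ay":0,"az":0},{"x":0,"y":0,"z":-0.001,"ax":0,"ay":0,"az":0}]'
python3 -m pendant '[{"x":0,"y":0,"z":0,"ax":0,"ay":0,"az":0},{"x":0,"y":0,"z":0,"ax":0,"ay":0,"az":0},{"x":0,"y":0,"z":0,"ax":0,"ay":0,"az":0},{"x":0,"y":0,"z":0.01,"ax":0,"ay":0,"az":0},{"x":0,"y":0,"z":0.02,"ax":0,"ay":0,"az":0},{"x":0,"y":0,"z":0.02,"ax":0,"ay":0,"az":0},{"x":0,"y":0,"z":0,"ax":0,"ay":0,"az":0}]' 100
python3 -m pendant '[{"x":-0.02,"y":0.006,"z":0,"ax":0,"ay":0,"az":0},{"x":-0.02,"y":0.006,"z":0,"ax":0,"ay":0,"az":0},{"x":-0.022,"y":0.007,"z":0,"ax":0,"ay":0,"az":0},{"x":0,"y":0,"z":0,"ax":0,"ay":0,"az":0},{"x":0,"y":0,"z":0,"ax":0,"ay":0,"az":0},{"x":0,"y":0,"z":0,"ax":0,"ay":0,"az":0},{"x":0,"y":0,"z":0,"ax":0,"ay":0,"az":0},{"x":0,"y":0,"z":0,"ax":0,"ay":0,"az":0},{"x":0,"y":0,"z":-0.01,"ax":0,"ay":0,"az":0},{"x":0,"y":0,"z":-0.01,"ax":0,"ay":0,"az":0},{"x":0,"y":0,"z":-0.01,"ax":0,"ay":0,"az":0},{"x":0,"y":0,"z":-0.005,"ax":0,"ay":0,"az":0}]' 0
python3 -c "
from h import *
togo(538,-287.6,157,-17.2)"
```

```text
clock: 14.22
eef_pos: [512.9, -278.7, 150.4]
tool_rot: [-1.56, 0.232, -0.234]
ft_force: [-2.6, 0.9, 8.7]
width: 65.8
clock: 14.8
eef_pos: [512.9, -279.1, 205.0]
tool_rot: [-1.561, 0.231, -0.236]
ft_force: [0.2, -0.4, 1.1]
width: 87.8
clock: 15.8
eef_pos: [452.7, -261.1, 166.2]
tool_rot: [-1.563, 0.227, -0.238]
ft_force: [0.5, -0.0, -0.7]
width: 11.4
t15.8 pos [ 452.7 -261.1  166.2] go [ 85.3 -26.5  -9.2] turn [ 0.3  0.4 -0.2] F [ 0.5 -0.  -0.7] w 11.4
```

```bash

python3 -m pendant '[{"x":0,"y":0,"z":-0.005,"ax":0,"ay":0.2,"az":0},{"x":0.01,"y":-0.0031,"z":0,"ax":0,"ay":0,"az":0},{"x":0.01,"y":-0.0031,"z":0,"ax":0,"ay":0,"az":0},{"x":0.01,"y":-0.0031,"z":0.001,"ax":0,"ay":0,"az":0},{"x":0.01,"y":-0.0031,"z":0.001,"ax":0,"ay":0,"az":0},{"x":0.01,"y":-0.0031,"z":0.001,"ax":0,"ay":0,"az":0},{"x":0.01,"y":-0.0031,"z":0.001,"ax":0,"ay":0,"az":0},{"x":0.01,"y":-0.0031,"z":0.001,"ax":0,"ay":0,"az":0},{"x":0.01,"y":-0.0031,"z":0.001,"ax":0,"ay":0,"az":0},{"x":0.008,"y":-0.0025,"z":0.001,"ax":0,"ay":0,"az":0}]'
python3 -c "
from h import *
togo(587,-302.5,157,-17.2)"
```

```text
clock: 16.63
eef_pos: [540.0, -287.2, 156.4]
tool_rot: [-1.557, 0.244, -0.223]
ft_force: [-0.8, 0.0, -0.6]
width: 0.4
t16.6 pos [ 540.  -287.2  156.4] go [ 47.  -15.3   0.6] turn [-0.2 -0.7 -0.2] F [-0.8  0.  -0.6] w 0.4
```

```bash

python3 -m pendant '[{"x":0.007,"y":-0.0023,"z":0.001,"ax":0,"ay":-0.2,"az":0},{"x":0.007,"y":-0.0023,"z":0.001,"ax":0,"ay":-0.2,"az":0},{"x":0.007,"y":-0.0023,"z":0.0005,"ax":0,"ay":0,"az":0},{"x":0.007,"y":-0.0023,"z":0.0005,"ax":0,"ay":0,"az":0},{"x":0.006,"y":-0.002,"z":0,"ax":0,"ay":0,"az":0},{"x":0.006,"y":-0.002,"z":0,"ax":0,"ay":0,"az":0},{"x":0.005,"y":-0.0016,"z":0,"ax":0,"ay":0,"az":0},{"x":0,"y":0,"z":0,"ax":0,"ay":0,"az":0},{"x":0,"y":0,"z":0,"ax":0,"ay":0,"az":0}]'
python3 -c "
from h import *
togo(587,-302.5,157,-17.2);d=shot('side','s5');X=cloud(d);H=hsv(d)
m=(H[...,0]>5)&(H[...,0]<15)&(H[...,1]>200)&(H[...,2]>150);m[:,:380]=0
print('orange',[(c.round(),a) for c,a,k in blobs(m)]);print([(o[0],o[4]) for o in dishes(shot('top'))])"
```

```text
clock: 17.38
eef_pos: [589.4, -303.3, 157.1]
tool_rot: [-1.555, 0.24, -0.226]
ft_force: [0.5, 0.9, 0.4]
width: 0.6
t17.4 pos [ 589.4 -303.3  157.1] go [-2.4  0.8 -0.1] turn [-0.2 -0.5 -0.2] F [0.5 0.9 0.4] w 0.6
orange []
[(array([377.1, 188.7]), array([ 653.4, -240.8,   22. ])), (array([199.5, 135. ]), array([774.9, 195.4,  22. ])), (array([306.9, 180.4]), array([669.1, -69. ,  22. ]))]
```

```bash
python3 - <<'E'
from h import *
d=shot('side','s6');H=hsv(d);i=cv2.imread('pics/s6.png')
o=cv2.imread('pics/s4.png')
o2=cv2.cvtColor(o,cv2.COLOR_BGR2HSV)
print(o2[262,447],H[262,447])
cv2.imwrite('pics/c6.png',cv2.resize(i[170:380,300:560],None,fx=2,fy=2))
E
```

```text
[ 15 236 137] [ 15 233 138]
```

View pics/c6.png

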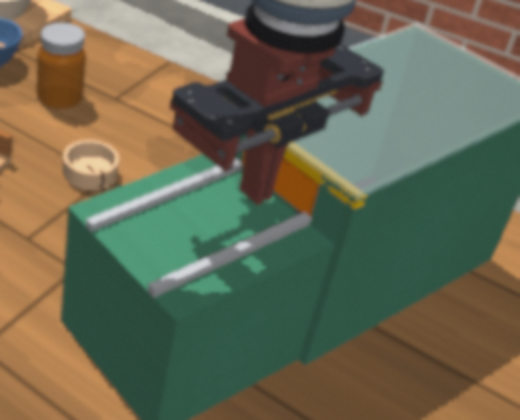

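Flap shut again, second dish gone (my orange threshold was off, the picture is clear). Now the far dish at (669,-69).

```bash

python3 -m pendant '[{"x":-0.01,"y":0.003,"z":0.03,"ax":0,"ay":0,"az":0},{"x":-0.015,"y":0.02,"z":0.02,"ax":0,"ay":0,"az":0},{"x":-0.01,"y":0.03,"z":0.01,"ax":0,"ay":0,"az":0},{"x":0,"y":0.035,"z":0,"ax":0,"ay":0,"az":0},{"x":0.01,"y":0.035,"z":0,"ax":0,"ay":0,"az":0}]'
python3 -m pendant '[{"x":0.02,"y":0.03,"z":0,"ax":0,"ay":0,"az":0},{"x":0.022,"y":0.025,"z":0,"ax":0,"ay":0,"az":0},{"x":0.022,"y":0.025,"z":-0.01,"ax":0,"ay":0,"az":0},{"x":0.02,"y":0.02,"z":-0.03,"ax":0,"ay":0,"az":0},{"x":0.012,"y":0.01,"z":-0.03,"ax":0,"ay":0,"az":0},{"x":0,"y":0,"z":-0.03,"ax":0,"ay":0,"az":0},{"x":0,"y":0,"z":-0.02,"ax":0,"ay":0,"az":0},{"x":0,"y":0,"z":0,"ax":0,"ay":0,"az":0}]' 100
python3 -c "
from h import *
togo(669,-68.8,3,-17.2)"
```

```text
clock: 17.95
eef_pos: [558.8, -182.6, 216.8]
tool_rot: [-1.555, 0.252, -0.231]
ft_force: [0.3, -0.2, 0.6]
width: 0.7
clock: 18.62
eef_pos: [658.4, -57.8, 101.6]
tool_rot: [-1.554, 0.232, -0.239]
ft_force: [-1.1, 0.9, -0.7]
width: 50.1
t18.6 pos [658.4 -57.8 101.6] go [ 10.6 -11.  -98.6] turn [-0.2  0.3  0. ] F [-1.1  0.9 -0.7] w 50.1
```

```bash

python3 -m pendant '[{"x":0.003,"y":-0.003,"z":-0.005,"ax":0,"ay":0.1,"az":0},{"x":0.003,"y":-0.003,"z":-0.01,"ax":0,"ay":0.1,"az":0},{"x":0.002,"y":-0.003,"z":-0.01,"ax":0,"ay":0.1,"az":0},{"x":0,"y":0,"z":-0.01,"ax":0,"ay":0,"az":0},{"x":0,"y":0,"z":0,"ax":0,"ay":0,"az":0},{"x":0,"y":0,"z":0,"ax":0,"ay":0,"az":0}]'
python3 -c "
from h import *
togo(669,-68.8,3,-17.2);d=shot('side')
X=cloud(d);z=X[...,2];m=(z>14)&(z<32)&(hsv(d)[...,1]<120)&(X[...,0]<740)&(X[...,0]>600)&(X[...,1]>-140)&(X[...,1]<0)
for c,a,k in blobs(m,60):print(c,a,X[k].min(0),X[k].max(0))"
```

```text
clock: 19.12
eef_pos: [668.4, -69.9, 68.8]
tool_rot: [-1.555, 0.233, -0.241]
ft_force: [0.3, 0.4, 0.3]
width: 86.9
t19.1 pos [668.4 -69.9  68.8] go [  0.6   1.1 -65.8] turn [-0.1  0.3  0.1] F [0.3 0.4 0.3] w 86.9
[344.65384615 249.8951049 ] 286 [ 631.71058817 -100.64882176   14.03203985] [699.13099386 -34.68412422  27.66170061]
```

Dish still there (centre ≈ 666–669, −68). Descend.

```bash

python3 -m pendant '[{"x":0,"y":0.001,"z":-0.02,"ax":0,"ay":0.1,"az":0},{"x":0,"y":0.001,"z":-0.02,"ax":0,"ay":0.1,"az":0},{"x":0,"y":0,"z":-0.018,"ax":0,"ay":0.1,"az":0},{"x":0,"y":0,"z":-0.005,"ax":0,"ay":0,"az":0}]'
python3 -c "
from h import *
togo(668,-68.5,3,-17.2)"
```

```text
clock: 19.5
eef_pos: [671.6, -68.7, 11.0]
tool_rot: [-1.555, 0.229, -0.247]
ft_force: [-1.6, 0.4, -1.4]
width: 88.3
t19.5 pos [671.6 -68.7  11. ] go [-3.6  0.2 -8. ] turn [-0.   0.6  0.2] F [-1.6  0.4 -1.4] w 88.3
```

```bash

python3 -m pendant '[{"x":-0.002,"y":0,"z":-0.005,"ax":0,"ay":0.3,"az":0.1},{"x":-0.002,"y":0,"z":-0.003,"ax":0,"ay":0.2,"az":0.1},{"x":-0.0005,"y":0,"z":-0.002,"ax":0,"ay":0,"az":0},{"x":0,"y":0,"z":-0.001,"ax":0,"ay":0,"az":0},{"x":0,"y":0,"z":-0.001,"ax":0,"ay":0,"az":0},{"x":0,"y":0,"z":-0.001,"ax":0,"ay":0,"az":0}]' 50 25
python3 -m pendant '[{"x":0,"y":0,"z":0.03,"ax":0,"ay":0,"az":0},{"x":0,"y":0,"z":0.04,"ax":0,"ay":0,"az":0},{"x":-0.01,"y":0,"z":0.04,"ax":0,"ay":0,"az":0},{"x":-0.025,"y":-0.005,"z":0.04,"ax":0,"ay":0,"az":0},{"x":-0.03,"y":-0.01,"z":0.03,"ax":0,"ay":0,"az":0},{"x":-0.03,"y":-0.02,"z":0.01,"ax":0,"ay":0,"az":0},{"x":-0.025,"y":-0.03,"z":0,"ax":0,"ay":0,"az":0},{"x":-0.02,"y":-0.03,"z":0,"ax":0,"ay":0,"az":0},{"x":-0.01,"y":-0.03,"z":0,"ax":0,"ay":0,"az":0},{"x":-0.005,"y":-0.03,"z":0,"ax":0,"ay":0,"az":0},{"x":0,"y":-0.03,"z":0,"ax":0,"ay":0,"az":0},{"x":0,"y":-0.02,"z":0,"ax":0,"ay":0,"az":0},{"x":0,"y":0,"z":0,"ax":0,"ay":0,"az":0},{"x":0,"y":0,"z":0,"ax":0,"ay":0,"az":0}]'
python3 -c "
from h import *
togo(513.4,-280,153,-17.2)"
```

```text
clock: 20.0
eef_pos: [667.9, -68.9, 1.7]
tool_rot: [-1.557, 0.231, -0.239]
ft_force: [-1.9, 0.7, 2.5]
width: 65.7
clock: 21.17
eef_pos: [506.5, -279.6, 196.8]
tool_rot: [-1.564, 0.221, -0.244]
ft_force: [-0.2, 0.9, -1.9]
width: 65.7
t21.2 pos [ 506.5 -279.6  196.8] go [  6.9  -0.4 -43.8] turn [ 0.4  0.8 -0.2] F [-0.2  0.9 -1.9] w 65.7
```

```bash

python3 -m pendant '[{"x":0.003,"y":-0.001,"z":-0.01,"ax":0.1,"ay":0.3,"az":-0.1},{"x":0.002,"y":-0.001,"z":-0.01,"ax":0.1,"ay":0.2,"az":-0.1},{"x":0.001,"y":0,"z":-0.008,"ax":0.1,"ay":0,"az":0},{"x":0,"y":0,"z":-0.006,"ax":0,"ay":0,"az":0},{"x":0,"y":0,"z":-0.001,"ax":0,"ay":0,"az":0}]'
python3 -c "
from h import *
togo(513.4,-280,153,-17.2)"
```

```text
clock: 21.58
eef_pos: [514.0, -278.0, 157.6]
tool_rot: [-1.558, 0.229, -0.236]
ft_force: [-0.3, 0.1, -1.0]
width: 65.9
t21.6 pos [ 514.  -278.   157.6] go [-0.6 -2.  -4.6] turn [ 0.   0.3 -0.2] F [-0.3  0.1 -1. ] w 65.9
```

```bash

python3 -m pendant '[{"x":0,"y":-0.002,"z":-0.003,"ax":0,"ay":0,"az":-0.1},{"x":0,"y":-0.0005,"z":-0.003,"ax":0,"ay":0,"az":0},{"x":0,"y":0,"z":-0.001,"ax":0,"ay":0,"az":0}]'
python3 -m pendant '[{"x":0,"y":0,"z":0,"ax":0,"ay":0,"az":0},{"x":0,"y":0,"z":0,"ax":0,"ay":0,"az":0},{"x":0,"y":0,"z":0,"ax":0,"ay":0,"az":0},{"x":0,"y":0,"z":0.01,"ax":0,"ay":0,"az":0},{"x":0,"y":0,"z":0.02,"ax":0,"ay":0,"az":0},{"x":0,"y":0,"z":0.02,"ax":0,"ay":0,"az":0},{"x":0,"y":0,"z":0,"ax":0,"ay":0,"az":0}]' 100
python3 -m pendant '[{"x":-0.02,"y":0.006,"z":0,"ax":0,"ay":0,"az":0},{"x":-0.02,"y":0.006,"z":0,"ax":0,"ay":0,"az":0},{"x":-0.022,"y":0.007,"z":0,"ax":0,"ay":0,"az":0},{"x":0,"y":0,"z":0,"ax":0,"ay":0,"az":0},{"x":0,"y":0,"z":0,"ax":0,"ay":0,"az":0},{"x":0,"y":0,"z":0,"ax":0,"ay":0,"az":0},{"x":0,"y":0,"z":0,"ax":0,"ay":0,"az":0},{"x":0,"y":0,"z":0,"ax":0,"ay":0,"az":0},{"x":0,"y":0,"z":-0.01,"ax":0,"ay":0,"az":0},{"x":0,"y":0,"z":-0.01,"ax":0,"ay":0,"az":0},{"x":0,"y":0,"z":-0.01,"ax":0,"ay":0,"az":0},{"x":0,"y":0,"z":-0.005,"ax":0,"ay":0,"az":0}]' 0
python3 -c "
from h import *
togo(538,-287.6,157,-17.2)"
```

```text
clock: 21.83
eef_pos: [514.1, -279.3, 151.3]
tool_rot: [-1.558, 0.229, -0.235]
ft_force: [-1.9, 0.0, 5.6]
width: 65.7
clock: 22.42
eef_pos: [514.2, -279.0, 205.4]
tool_rot: [-1.559, 0.227, -0.236]
ft_force: [0.2, 0.1, 0.4]
width: 87.9
clock: 23.42
eef_pos: [454.1, -260.7, 166.4]
tool_rot: [-1.56, 0.223, -0.238]
ft_force: [-0.1, 0.3, 0.6]
width: 11.1
t23.4 pos [ 454.1 -260.7  166.4] go [ 83.9 -26.9  -9.4] turn [ 0.2  0.5 -0.4] F [-0.1  0.3  0.6] w 11.1
```

```bash

python3 -m pendant '[{"x":0,"y":0,"z":-0.005,"ax":0,"ay":0.2,"az":-0.2},{"x":0.01,"y":-0.0031,"z":0,"ax":0,"ay":0,"az":0},{"x":0.01,"y":-0.0031,"z":0,"ax":0,"ay":0,"az":0},{"x":0.01,"y":-0.0031,"z":0.001,"ax":0,"ay":0,"az":0},{"x":0.01,"y":-0.0031,"z":0.001,"ax":0,"ay":0,"az":0},{"x":0.01,"y":-0.0031,"z":0.001,"ax":0,"ay":0,"az":0},{"x":0.01,"y":-0.0031,"z":0.001,"ax":0,"ay":0,"az":0},{"x":0.01,"y":-0.0031,"z":0.001,"ax":0,"ay":0,"az":0},{"x":0.01,"y":-0.0031,"z":0.001,"ax":0,"ay":0,"az":0},{"x":0.006,"y":-0.002,"z":0.001,"ax":0,"ay":0,"az":0}]'
python3 -c "
from h import *
togo(587,-302.5,157,-17.2)"
```

```text
clock: 24.25
eef_pos: [539.3, -286.3, 156.5]
tool_rot: [-1.555, 0.244, -0.227]
ft_force: [-0.1, -0.8, -0.3]
width: -0.0
t24.2 pos [ 539.3 -286.3  156.5] go [ 47.7 -16.2   0.5] turn [-0.3 -0.6 -0. ] F [-0.1 -0.8 -0.3] w -0.0
```

```bash

python3 -m pendant '[{"x":0.007,"y":-0.0024,"z":0.001,"ax":0,"ay":-0.2,"az":0},{"x":0.007,"y":-0.0024,"z":0.001,"ax":0,"ay":-0.2,"az":0},{"x":0.007,"y":-0.0024,"z":0.0005,"ax":0,"ay":0,"az":0},{"x":0.007,"y":-0.0024,"z":0.0005,"ax":0,"ay":0,"az":0},{"x":0.006,"y":-0.002,"z":0,"ax":0,"ay":0,"az":0},{"x":0.006,"y":-0.002,"z":0,"ax":0,"ay":0,"az":0},{"x":0.005,"y":-0.0016,"z":0,"ax":0,"ay":0,"az":0},{"x":0,"y":0,"z":0,"ax":0,"ay":0,"az":0},{"x":0,"y":0,"z":0,"ax":0,"ay":0,"az":0}]'
python3 -m pendant '[{"x":-0.01,"y":0.003,"z":0.02,"ax":0,"ay":0,"az":0},{"x":-0.03,"y":0.009,"z":0.02,"ax":0,"ay":0,"az":0},{"x":-0.04,"y":0.02,"z":0.02,"ax":0,"ay":0,"az":0},{"x":-0.04,"y":0.02,"z":0.03,"ax":0,"ay":0,"az":0},{"x":-0.02,"y":0.02,"z":0.02,"ax":0,"ay":0,"az":0},{"x":0,"y":0,"z":0,"ax":0,"ay":0,"az":0}]'
python3 - <<'E'
from h import *
togo(558,116,0,96);d=shot('side','s7');t=shot('top','t7');np.savez("pics/t7.npz",**t);np.savez("pics/s7.npz",**d)
a=cv2.imread('pics/s7.png')[60:380,150:560]
cv2.imwrite('pics/c7.png',cv2.resize(a,None,fx=1.7,fy=1.7))
E
```

```text
clock: 25.0
eef_pos: [588.8, -303.0, 158.3]
tool_rot: [-1.553, 0.24, -0.231]
ft_force: [0.4, 0.9, -0.7]
width: 0.5
clock: 25.5
eef_pos: [456.8, -234.9, 257.6]
tool_rot: [-1.55, 0.245, -0.227]
ft_force: [0.3, -0.7, 1.5]
width: 0.1
t25.5 pos [ 456.8 -234.9  257.6] go [ 101.2  350.9 -257.6] turn [  0.2  -0.9 113.2] F [ 0.3 -0.7  1.5] w 0.1
```

View pics/c7.png

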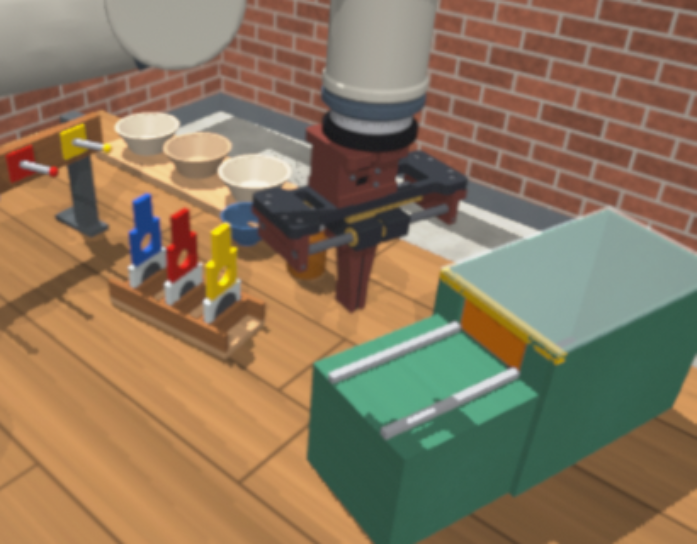

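All dishes are gone from the bench, the flap is shut, the sill empty. Now measure the templates and pegs precisely.

```bash
cat >> h.py <<'E'
def cmask(d,n):
    H=hsv(d);h,s,v=[H[...,i] for i in range(3)]
    return {"red":((h<6)|(h>174)),"blue":(h>100)&(h<125),"yellow":(h>22)&(h<33)}[n]&(s>150)&(v>80)
E
python3 - <<'E'
from h import *
for f in("top0","t7"):
  t=dict(np.load(f"pics/{f}.npz"));X=cloud(t)
  for n in("blue","red","yellow"):
    m=cmask(t,n)&(X[...,2]>158)&(X[...,2]<180)&(X[...,1]<250)
    for c,a,k in blobs(m,15):
        P=ray(t,np.argwhere(k)[:,::-1],170);print(f,n,a,c.round(1),line(P),P.min(0)[:2].round(),P.max(0)[:2].round(),cv2.minAreaRect(P[:,:2].astype(np.float32)))
d=dict(np.load("pics/side0.npz"));X=cloud(d)
for n in("blue","red","yellow"):
    m=cmask(d,n)&(X[...,1]<250)&(X[...,2]>70)
    for c,a,k in blobs(m,60):
        P=X[k];Q=P[P[:,2]>130];print("side",n,a,line(Q),Q.max(0).round(),"near-face x/y",Q.mean(0).round(1))
E
```

```text
top0 blue 51 [191.5 222.9] (array([552.9, 186.3]), np.float32(4.0), np.float64(28.0)) [540. 183.] [568. 192.] ((553.7468872070312, 187.39047241210938), (27.78224754333496, 8.593294143676758), 1.8894730806350708)
top0 red 66 [223.6 219.6] (array([561.6, 117.9]), np.float32(7.5), np.float64(28.0)) [548. 112.] [576. 124.] ((561.7770385742188, 118.03909301757812), (28.60691261291504, 9.789633750915527), 8.797178268432617)
t7 blue 50 [191.5 223. ] (array([552.8, 186.4]), np.float32(7.0), np.float64(28.0)) [540. 183.] [568. 192.] ((553.7467651367188, 187.3902130126953), (27.78233528137207, 8.593208312988281), 1.8917369842529297)
t7 red 65 [223.6 219.6] (array([561.6, 117.8]), np.float32(7.3), np.float64(28.0)) [548. 112.] [576. 124.] ((561.80712890625, 117.92623901367188), (28.537372589111328, 9.65634822845459), 8.033907890319824)
t7 yellow 21 [257.3 216.6] (array([569.9,  46.3]), np.float32(7.0), np.float64(30.0)) [556.  44.] [586.  51.] ((570.72607421875, 46.044586181640625), (6.017450332641602, 30.148527145385742), 83.34575653076172)
side blue 409 (array([535.6, 171. ]), np.float32(53.0), np.float64(918.0)) [564. 193. 665.] near-face x/y [535.6 171.  162. ]
side red 474 (array([556.1, 117. ]), np.float32(6.6), np.float64(31.0)) [573. 124. 170.] near-face x/y [556.1 117.  151.9]
side yellow 529 (array([550.2,  32.4]), np.float32(46.0), np.float64(831.0)) [585.  58. 665.] near-face x/y [550.2  32.4 166.6]
side yellow 244 (array([ 612.3, -295.7]), np.float32(73.0), np.float64(128.0)) [ 633. -232.  207.] near-face x/y [ 612.3 -295.7  200.1]
```

```bash

python3 -m pendant '[{"x":0.007,"y":0.02,"z":0,"ax":0,"ay":0.2,"az":-5},{"x":0.007,"y":0.03,"z":0,"ax":0,"ay":0.2,"az":-5},{"x":0.007,"y":0.032,"z":0,"ax":0,"ay":0.2,"az":-5},{"x":0.007,"y":0.032,"z":0,"ax":0,"ay":0.2,"az":-5},{"x":0.007,"y":0.032,"z":0,"ax":0,"ay":0,"az":-5},{"x":0.007,"y":0.032,"z":0,"ax":0,"ay":0,"az":-5},{"x":0.007,"y":0.032,"z":0,"ax":0,"ay":0,"az":-5},{"x":0.007,"y":0.032,"z":0,"ax":0,"ay":0,"az":-5},{"x":0.007,"y":0.032,"z":0,"ax":0,"ay":0,"az":-5},{"x":0.007,"y":0.032,"z":0,"ax":0,"ay":0,"az":-5},{"x":0.007,"y":0.032,"z":0,"ax":0,"ay":0,"az":-5},{"x":0.007,"y":0.032,"z":0,"ax":0,"ay":0,"az":-5},{"x":0.006,"y":0.025,"z":0,"ax":0,"ay":0,"az":-3},{"x":0.005,"y":0.01,"z":0,"ax":0,"ay":0,"az":0},{"x":0,"y":0,"z":0,"ax":0,"ay":0,"az":0},{"x":0,"y":0,"z":0,"ax":0,"ay":0,"az":0}]' 45
python3 -c "
from h import *
togo(553.3,187,131,-83);print(get_state()['qpos'].round(2))"
```

```text
clock: 26.93
eef_pos: [563.1, 184.6, 211.9]
tool_rot: [-1.256, 1.183, -1.077]
ft_force: [0.7, -0.7, -0.3]
width: 39.3
t26.9 pos [563.1 184.6 211.9] go [ -9.8   2.4 -80.9] turn [-2.4 -2.6  0.9] F [ 0.7 -0.7 -0.3] w 39.3
[0.23 0.1  1.24 0.05 1.83 1.71]
```

```bash

python3 -m pendant '[{"x":-0.004,"y":0.001,"z":0,"ax":-0.8,"ay":-0.9,"az":0.3},{"x":-0.004,"y":0.001,"z":0,"ax":-0.8,"ay":-0.9,"az":0.3},{"x":-0.002,"y":0,"z":0,"ax":-0.8,"ay":-0.8,"az":0.3},{"x":0,"y":0,"z":0,"ax":0,"ay":0,"az":0},{"x":0,"y":0,"z":0,"ax":0,"ay":0,"az":0},{"x":0,"y":0,"z":0,"ax":0,"ay":0,"az":0}]'
python3 -c "
from h import *
togo(553.3,187,131,-83)"
```

```text
clock: 27.43
eef_pos: [551.9, 182.4, 209.0]
tool_rot: [-1.268, 1.117, -1.126]
ft_force: [-0.3, 0.2, 0.4]
width: 39.3
t27.4 pos [551.9 182.4 209. ] go [  1.4   4.6 -78. ] turn [0.4 0.  0.1] F [-0.3  0.2  0.4] w 39.3
```

```bash

python3 -m pendant '[{"x":0.001,"y":0.003,"z":-0.01,"ax":0.2,"ay":0,"az":0},{"x":0,"y":0.002,"z":-0.012,"ax":0.2,"ay":0,"az":0},{"x":0,"y":0,"z":-0.012,"ax":0,"ay":0,"az":0},{"x":0,"y":0,"z":-0.012,"ax":0,"ay":0,"az":0},{"x":0,"y":0,"z":-0.012,"ax":0,"ay":0,"az":0},{"x":0,"y":0,"z":-0.01,"ax":0,"ay":0,"az":0}]'
python3 -c "
from h import *
togo(553.3,187,131,-83);d=shot('side','s8')
cv2.imwrite('pics/c8.png',cv2.resize(cv2.imread('pics/s8.png')[120:290,180:380],None,fx=3,fy=3))"
```

```text
clock: 27.93
eef_pos: [553.7, 187.1, 137.0]
tool_rot: [-1.257, 1.119, -1.123]
ft_force: [-0.2, 0.5, -0.3]
width: 39.7
t27.9 pos [553.7 187.1 137. ] go [-0.4 -0.1 -6. ] turn [-0.1  0.3  0.2] F [-0.2  0.5 -0.3] w 39.7
```

View pics/c8.png

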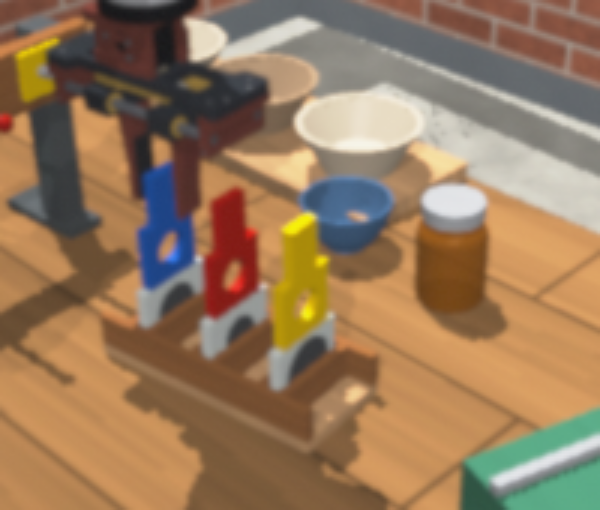

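Fingers straddle the blue tab (crop ≈165,190). Lower, close, lift.

```bash

python3 -m pendant '[{"x":0,"y":0,"z":-0.005,"ax":0,"ay":0.2,"az":0.1},{"x":0,"y":0,"z":-0.002,"ax":0,"ay":0,"az":0},{"x":0,"y":0,"z":0,"ax":0,"ay":0,"az":0},{"x":0,"y":0,"z":0,"ax":0,"ay":0,"az":0},{"x":0,"y":0,"z":0,"ax":0,"ay":0,"az":0},{"x":0,"y":0,"z":0,"ax":0,"ay":0,"az":0},{"x":0,"y":0,"z":0,"ax":0,"ay":0,"az":0},{"x":0,"y":0,"z":0,"ax":0,"ay":0,"az":0}]' 0 30
python3 -c "
from h import *
togo(553.3,187,131,-83)"
python3 -m pendant '[{"x":0,"y":0,"z":0.008,"ax":0,"ay":0,"az":0},{"x":0,"y":0,"z":0.012,"ax":0,"ay":0,"az":0},{"x":0,"y":0,"z":0.016,"ax":0,"ay":0,"az":0},{"x":0,"y":0,"z":0.02,"ax":0,"ay":0,"az":0},{"x":0,"y":0,"z":0.025,"ax":0,"ay":0,"az":0},{"x":0,"y":0,"z":0.02,"ax":0,"ay":0,"az":0},{"x":0,"y":0,"z":0,"ax":0,"ay":0,"az":0}]'
python3 -c "
from h import *
togo(386.6,272,230,-86.4)"
```

```text
clock: 28.65
eef_pos: [552.1, 187.9, 124.9]
tool_rot: [-1.266, 1.124, -1.115]
ft_force: [0.5, 0.4, -2.4]
width: 9.6
t28.6 pos [552.1 187.9 124.9] go [ 1.2 -0.9  6.1] turn [-0.2 -0.3  0. ] F [ 0.5  0.4 -2.4] w 9.6
clock: 29.23
eef_pos: [551.0, 186.1, 235.3]
tool_rot: [-1.266, 1.124, -1.119]
ft_force: [0.4, -0.1, -0.4]
width: 9.9
t29.2 pos [551.  186.1 235.3] go [-164.4   85.9   -5.3] turn [-0.  -0.2 -3.3] F [ 0.4 -0.1 -0.4] w 9.9
```

```bash

python3 -m pendant '[{"x":-0.01,"y":0.005,"z":0.002,"ax":0,"ay":0,"az":-0.5},{"x":-0.02,"y":0.01,"z":0.002,"ax":0,"ay":0,"az":-0.5},{"x":-0.025,"y":0.012,"z":0.002,"ax":0,"ay":0,"az":-0.5},{"x":-0.025,"y":0.012,"z":0.002,"ax":0,"ay":0,"az":-0.5},{"x":-0.025,"y":0.012,"z":0.001,"ax":0,"ay":0,"az":-0.5},{"x":-0.025,"y":0.01,"z":0,"ax":0,"ay":0,"az":-0.4},{"x":-0.02,"y":0.008,"z":0,"ax":0,"ay":0,"az":-0.3},{"x":-0.01,"y":0.003,"z":0,"ax":0,"ay":0,"az":0},{"x":0,"y":0,"z":0,"ax":0,"ay":0,"az":0},{"x":0,"y":0,"z":0,"ax":0,"ay":0,"az":0}]'
python3 -c "
from h import *
togo(386.7,270.3,224,-86.4)"
```

```text
clock: 30.07
eef_pos: [379.2, 258.4, 239.4]
tool_rot: [-1.243, 1.173, -1.168]
ft_force: [0.1, 0.1, -1.9]
width: 9.6
t30.1 pos [379.2 258.4 239.4] go [  7.5  11.9 -15.4] turn [ 0.2 -0.4  0.5] F [ 0.1  0.1 -1.9] w 9.6
```

```bash

python3 -m pendant '[{"x":0.003,"y":0.004,"z":-0.006,"ax":0,"ay":-0.2,"az":0.2},{"x":0.003,"y":0.003,"z":-0.006,"ax":0,"ay":-0.2,"az":0.2},{"x":0.002,"y":0.003,"z":-0.004,"ax":0,"ay":0,"az":0},{"x":0,"y":0,"z":0,"ax":0,"ay":0,"az":0},{"x":0,"y":0,"z":0,"ax":0,"ay":0,"az":0}]'
python3 - <<'E'
from h import *
togo(386.7,270.3,224,-86.4);d=shot('side','s9');X=cloud(d)
m=cmask(d,"blue")&(X[...,0]<450)&(X[...,0]>330)&(X[...,1]<300)&(X[...,1]>240)
for c,a,k in blobs(m,20): print(c,a,np.percentile(X[k],[2,50,98],axis=0).round(1).tolist())
cv2.imwrite('pics/c9.png',cv2.resize(cv2.imread('pics/s9.png')[60:280,60:300],None,fx=2.5,fy=2.5))
E
```

```text
clock: 30.48
eef_pos: [390.9, 267.6, 219.2]
tool_rot: [-1.242, 1.164, -1.171]
ft_force: [0.4, 0.4, -1.2]
width: 10.2
t30.5 pos [390.9 267.6 219.2] go [-4.2  2.7  4.8] turn [ 0.4 -0.1  0.3] F [ 0.4  0.4 -1.2] w 10.2
[153.38258575 179.28496042] 379 [[361.6, 259.4, 168.2], [377.4, 263.3, 198.1], [413.7, 269.4, 259.6]]
```

View pics/c9.png

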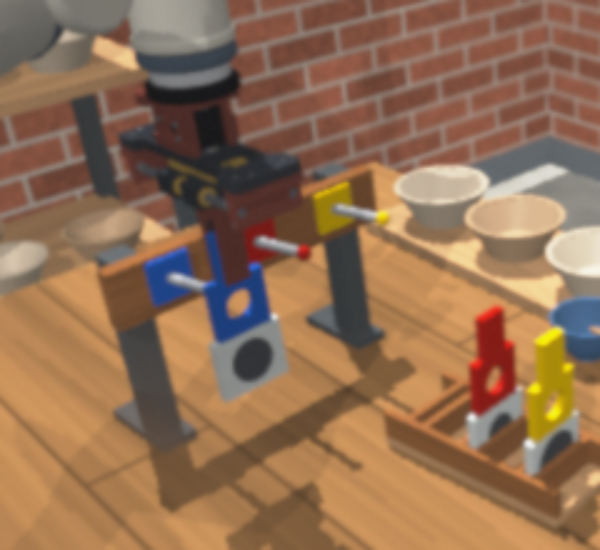

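```bash
cat >> h.py <<'E'
def eye(d,n,x,y):  # eye centre (near face) of template n about x,y: hole contour cast on the face plane
    X=cloud(d);m=cmask(d,n)&(abs(X[...,0]-x)<60)&(abs(X[...,1]-y)<25)
    c,a,k=max(blobs(m,40),key=lambda b:b[1]);P=X[k];A=np.c_[P[:,0],P[:,2],np.ones(len(P))]
    w=np.linalg.lstsq(A,P[:,1],rcond=None)[0]
    for _ in range(4):
        r=abs(A@w-P[:,1]);w=np.linalg.lstsq(A[r<2.5],P[r<2.5,1],rcond=None)[0]
    cs,h=cv2.findContours(k.astype(np.uint8),cv2.RETR_CCOMP,cv2.CHAIN_APPROX_NONE)
    nrm=np.array([w[0],-1,w[1]]);o=-d["R"].T@d["t"]
    def cast(uv):
        p=cv2.undistortPoints(np.array(uv,float).reshape(-1,1,2),d["camera_matrix"],d["distortion"]).reshape(-1,2)
        r=np.c_[p,np.ones(len(p))]@d["R"];s=(-w[2]-o@nrm)/(r@nrm);return o+r*s[:,None]
    for i,cc in enumerate(cs):
        if h[0][i][3]>=0 and len(cc)>8:
            Q=cast(cc);lo,hi=Q.min(0),Q.max(0);print("hole",((lo+hi)/2).round(1),"size",(hi-lo).round(1),"mean",Q.mean(0).round(1),"face slopes",w[:2].round(3))
    Q=cast(max(cs,key=len));print("outline",Q.min(0).round(1),Q.max(0).round(1))
E
python3 -c "
from h import *
eye(shot('side'),'blue',390,266)
d=shot('side');X=cloud(d);m=cmask(d,'blue')&(X[...,1]>286)&(X[...,1]<310)&(X[...,2]>180)&(X[...,2]<215)
print([X[k].mean(0).round(1) for c,a,k in blobs(m,3)])"
```

```text
hole [387.9 263.2 194.4] size [33.   1.7 32.7] mean [387.3 263.2 194.2] face slopes [0.049 0.009]
outline [359.7 261.7 166.8] [414.6 264.8 267.9]
[]
```

```bash
python3 - <<'E'
from h import *
d=dict(np.load("pics/side0.npz"));X=cloud(d)
for n in("blue","red","yellow"):
    m=cmask(d,n)&(X[...,1]>280)&(X[...,1]<315)&(X[...,2]>170)&(X[...,2]<220)
    for c,a,k in blobs(m,3): print(n,a,X[k].mean(0).round(1),ray(d,[c],197)[0].round(1))
E
```

```text
blue 20 [381.4 290.1 199.8] [383.7 295.1 197. ]
red 22 [481.  298.  199.2] [483.3 301.8 197. ]
yellow 14 [579.7 303.5 200. ] [583.4 308.9 197. ]
```

```bash

python3 -m pendant '[{"x":-0.002,"y":0,"z":0.001,"ax":0.2,"ay":0,"az":0.2},{"x":-0.001,"y":0,"z":0.001,"ax":0.2,"ay":0,"az":0.1},{"x":0,"y":0,"z":0,"ax":0,"ay":0,"az":0},{"x":0,"y":0,"z":0,"ax":0,"ay":0,"az":0}]'
python3 -c "
from h import *
togo(387.3,270.3,221.5,-86.4);eye(shot('side'),'blue',387,266)"
```

```text
clock: 30.97
eef_pos: [387.7, 267.6, 223.2]
tool_rot: [-1.237, 1.163, -1.161]
ft_force: [0.7, 0.3, -2.4]
width: 10.1
t31.0 pos [387.7 267.6 223.2] go [-0.4  2.7 -1.7] turn [-0.1  0.  -0. ] F [ 0.7  0.3 -2.4] w 10.1
hole [384.5 263.5 198.6] size [34.2  1.7 32.6] mean [384.2 263.5 198.9] face slopes [0.05  0.007]
outline [357.1 262.1 171.2] [412.3 265.  271.6]
```

```bash

python3 -m pendant '[{"x":0,"y":0.006,"z":-0.001,"ax":0,"ay":0,"az":0},{"x":-0.0005,"y":0.008,"z":0,"ax":0,"ay":0,"az":0},{"x":-0.0005,"y":0.008,"z":0,"ax":0,"ay":0,"az":0},{"x":-0.0005,"y":0.008,"z":0,"ax":0,"ay":0,"az":0}]'
python3 -c "
from h import *
togo(384.8,333.5,221,-86.4);eye(shot('side'),'blue',387,290)"
```

```text
clock: 31.35
eef_pos: [386.4, 299.2, 222.9]
tool_rot: [-1.234, 1.163, -1.163]
ft_force: [0.5, 0.1, -2.3]
width: 9.9
t31.4 pos [386.4 299.2 222.9] go [-1.6 34.3 -1.9] turn [-0.2  0.1  0.1] F [ 0.5  0.1 -2.3] w 9.9
hole [383.9 295.4 197.1] size [32.9  2.  32.1] mean [383.6 295.3 196.9] face slopes [ 0.061 -0.002]
outline [352.6 293.4 169.7] [411.4 297.  269.5]
```

```bash

python3 -m pendant '[{"x":-0.0005,"y":0.008,"z":-0.001,"ax":0,"ay":0,"az":0},{"x":-0.0005,"y":0.008,"z":-0.001,"ax":0,"ay":0,"az":0},{"x":-0.0005,"y":0.008,"z":-0.001,"ax":0,"ay":0,"az":0},{"x":-0.0003,"y":0.006,"z":-0.001,"ax":0,"ay":0,"az":0},{"x":0,"y":0.001,"z":-0.001,"ax":0,"ay":0,"az":0}]'
python3 -c "
from h import *
togo(384.8,333.5,209,-86.4)"
```

```text
clock: 31.82
eef_pos: [383.5, 336.3, 216.6]
tool_rot: [-1.236, 1.162, -1.159]
ft_force: [-0.1, -0.8, -1.8]
width: 9.8
t31.8 pos [383.5 336.3 216.6] go [ 1.3 -2.8 -7.6] turn [-0.2  0.  -0.1] F [-0.1 -0.8 -1.8] w 9.8
```

```bash

python3 -m pendant '[{"x":0,"y":-0.001,"z":-0.002,"ax":0,"ay":0,"az":0},{"x":0,"y":-0.001,"z":-0.002,"ax":0,"ay":0,"az":0},{"x":0,"y":0,"z":-0.002,"ax":0,"ay":0,"az":0},{"x":0,"y":0,"z":-0.001,"ax":0,"ay":0,"az":0}]'
python3 -c "
from h import *
togo(384.8,333.5,207,-86.4);eye(shot('side'),'blue',384,332)"
```

```text
clock: 32.15
eef_pos: [383.4, 334.3, 208.4]
tool_rot: [-1.238, 1.162, -1.159]
ft_force: [-0.1, 0.9, -0.9]
width: 9.9
t32.1 pos [383.4 334.3 208.4] go [ 1.4 -0.8 -1.4] turn [-0.1  0.  -0.2] F [-0.1  0.9 -0.9] w 9.9
outline [350.8 327.6 156.2] [408.1 332.3 256.6]
```

```bash

python3 -m pendant '[{"x":0,"y":0,"z":-0.001,"ax":0,"ay":0,"az":0},{"x":0,"y":0,"z":-0.001,"ax":0,"ay":0,"az":0}]'
python3 -c "
from h import *
togo(384.8,333.5,207,-86.4)"
python3 -m pendant '[{"x":0,"y":0,"z":0,"ax":0,"ay":0,"az":0},{"x":0,"y":0,"z":0,"ax":0,"ay":0,"az":0},{"x":0,"y":0,"z":0,"ax":0,"ay":0,"az":0},{"x":0,"y":0,"z":0,"ax":0,"ay":0,"az":0},{"x":0,"y":0,"z":0,"ax":0,"ay":0,"az":0}]' 28
python3 -c "
from h import *
togo(384.8,333.5,207,-86.4);d=shot('side','s10');eye(d,'blue',384,332)
cv2.imwrite('pics/c10.png',cv2.resize(cv2.imread('pics/s10.png')[80:260,80:240],None,fx=3,fy=3))"
```

```text
clock: 32.37
eef_pos: [383.5, 334.2, 207.7]
tool_rot: [-1.235, 1.162, -1.159]
ft_force: [-3.0, -0.3, 4.4]
width: 9.9
t32.4 pos [383.5 334.2 207.7] go [ 1.3 -0.7 -0.7] turn [-0.2  0.1 -0.1] F [-3.  -0.3  4.4] w 9.9
clock: 32.78
eef_pos: [384.2, 333.9, 208.7]
tool_rot: [-1.232, 1.161, -1.16]
ft_force: [0.1, 0.2, -0.0]
width: 24.7
t32.8 pos [384.2 333.9 208.7] go [ 0.6 -0.4 -1.7] turn [-0.3  0.2 -0.1] F [ 0.1  0.2 -0. ] w 24.7
outline [350.9 324.2 155.2] [406.  335.5 256.5]
```

View pics/c10.png

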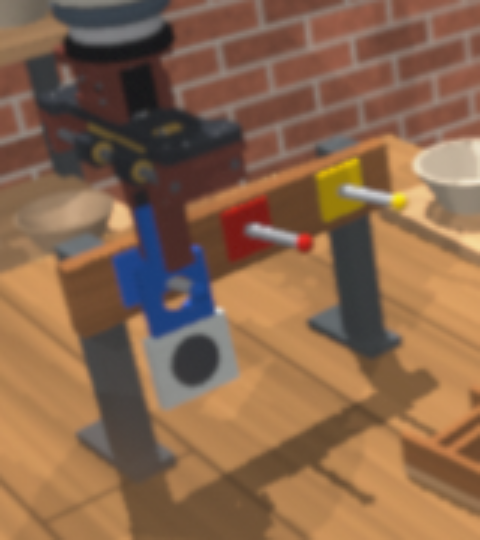

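Blue hangs on its peg (peg visible through the eye at crop 178,285), released. Lift straight up, go to red.

```bash

python3 -m pendant '[{"x":0,"y":0,"z":0.006,"ax":0,"ay":0,"az":0},{"x":0,"y":0,"z":0.01,"ax":0,"ay":0,"az":0},{"x":0,"y":0,"z":0.015,"ax":0,"ay":0,"az":0},{"x":0,"y":0,"z":0.02,"ax":0,"ay":0,"az":0},{"x":0,"y":0,"z":0.02,"ax":0,"ay":0,"az":0},{"x":0,"y":-0.005,"z":0.01,"ax":0,"ay":0,"az":0}]'
python3 -m pendant '[{"x":0.01,"y":-0.012,"z":0,"ax":0,"ay":0,"az":0.3},{"x":0.02,"y":-0.025,"z":0,"ax":0,"ay":0,"az":0.4},{"x":0.025,"y":-0.03,"z":0,"ax":0,"ay":0,"az":0.4},{"x":0.025,"y":-0.03,"z":0,"ax":0,"ay":0,"az":0.4},{"x":0.025,"y":-0.03,"z":0,"ax":0,"ay":0,"az":0.4},{"x":0.025,"y":-0.03,"z":0,"ax":0,"ay":0,"az":0.4},{"x":0.023,"y":-0.028,"z":0,"ax":0,"ay":0,"az":0.4},{"x":0.017,"y":-0.02,"z":0,"ax":0,"ay":0,"az":0.4},{"x":0.005,"y":-0.006,"z":0,"ax":0,"ay":0,"az":0.2},{"x":0,"y":0,"z":0,"ax":0,"ay":0,"az":0},{"x":0,"y":0,"z":0,"ax":0,"ay":0,"az":0}]' 45
python3 - <<'E'
from h import *
togo(561.8,117.5,129,-83);d=shot('side');eye(d,'blue',384,332);t=shot('top');X=cloud(t)
m=cmask(t,'blue')&(X[...,2]>225)&(X[...,1]>250)
for c,a,k in blobs(m,8): print(a,X[k].mean(0).round(1),X[k][:,2].max())
E
```

```text
clock: 33.33
eef_pos: [382.7, 328.2, 292.3]
tool_rot: [-1.239, 1.163, -1.16]
ft_force: [-0.1, -0.6, -0.2]
width: 24.5
clock: 34.25
eef_pos: [563.2, 104.1, 302.5]
tool_rot: [-1.255, 1.111, -1.113]
ft_force: [-1.0, 0.3, -0.3]
width: 39.7
t34.2 pos [563.2 104.1 302.5] go [  -1.4   13.4 -173.5] turn [-0.5  0.5 -0.4] F [-1.   0.3 -0.3] w 39.7
outline [350.8 325.  154.9] [408.8 336.2 256.2]
139 [385.5 335.3 245.4] 256.55364485358564
```

```bash

python3 -m pendant '[{"x":0,"y":0.005,"z":-0.01,"ax":-0.2,"ay":0.2,"az":-0.2},{"x":-0.001,"y":0.005,"z":-0.02,"ax":-0.2,"ay":0.2,"az":-0.1},{"x":0,"y":0.002,"z":-0.025,"ax":0,"ay":0,"az":0},{"x":0,"y":0,"z":-0.025,"ax":0,"ay":0,"az":0},{"x":0,"y":0,"z":-0.015,"ax":0,"ay":0,"az":0},{"x":0,"y":0,"z":0,"ax":0,"ay":0,"az":0},{"x":0,"y":0,"z":0,"ax":0,"ay":0,"az":0}]'
python3 -c "
from h import *
togo(561.8,117.5,129,-83)"
```

```text
clock: 34.93
eef_pos: [555.9, 128.8, 204.6]
tool_rot: [-1.265, 1.104, -1.108]
ft_force: [0.4, 0.1, 1.0]
width: 39.6
t34.9 pos [555.9 128.8 204.6] go [  5.9 -11.3 -75.6] turn [-0.2  0.3 -0.9] F [0.4 0.1 1. ] w 39.6
```

```bash

python3 -m pendant '[{"x":0.002,"y":-0.004,"z":-0.005,"ax":-0.1,"ay":0.1,"az":-0.3},{"x":0.002,"y":-0.003,"z":-0.005,"ax":0,"ay":0.1,"az":-0.3},{"x":0.001,"y":-0.002,"z":-0.005,"ax":0,"ay":0,"az":-0.2},{"x":0,"y":0,"z":0,"ax":0,"ay":0,"az":0},{"x":0,"y":0,"z":0,"ax":0,"ay":0,"az":0}]'
python3 -c "
from h import *
togo(561.8,117.5,129,-83)"
```

```text
clock: 35.35
eef_pos: [561.9, 121.1, 192.4]
tool_rot: [-1.259, 1.111, -1.119]
ft_force: [0.4, 0.8, -0.0]
width: 39.5
t35.4 pos [561.9 121.1 192.4] go [ -0.1  -3.6 -63.4] turn [-0.1  0.4 -0.2] F [ 0.4  0.8 -0. ] w 39.5
```

```bash

python3 -m pendant '[{"x":0,"y":-0.002,"z":-0.008,"ax":0,"ay":0.2,"az":-0.1},{"x":0,"y":-0.001,"z":-0.012,"ax":0,"ay":0.1,"az":-0.1},{"x":0,"y":0,"z":-0.012,"ax":0,"ay":0,"az":0},{"x":0,"y":0,"z":-0.012,"ax":0,"ay":0,"az":0},{"x":0,"y":0,"z":-0.01,"ax":0,"ay":0,"az":0},{"x":0,"y":0,"z":-0.004,"ax":0,"ay":0,"az":0}]'
python3 -c "
from h import *
togo(561.8,117.5,129,-83)"
```

```text
clock: 35.85
eef_pos: [562.5, 117.0, 129.9]
tool_rot: [-1.259, 1.118, -1.121]
ft_force: [-0.8, 0.5, -0.3]
width: 39.7
t35.9 pos [562.5 117.  129.9] go [-0.7  0.5 -0.9] turn [-0.1  0.3  0.1] F [-0.8  0.5 -0.3] w 39.7
```

```bash

python3 -m pendant '[{"x":0,"y":0,"z":0.001,"ax":0,"ay":0.2,"az":0},{"x":0,"y":0,"z":0,"ax":0,"ay":0,"az":0},{"x":0,"y":0,"z":0.0005,"ax":0,"ay":0,"az":0},{"x":0,"y":0,"z":0.0005,"ax":0,"ay":0,"az":0},{"x":0,"y":0,"z":0.0005,"ax":0,"ay":0,"az":0},{"x":0,"y":0,"z":0,"ax":0,"ay":0,"az":0},{"x":0,"y":0,"z":0,"ax":0,"ay":0,"az":0}]' 0 30
python3 -c "
from h import *
togo(561.8,117.5,129,-83)"
python3 -m pendant '[{"x":0,"y":0,"z":0.008,"ax":0,"ay":0,"az":0},{"x":0,"y":0,"z":0.012,"ax":0,"ay":0,"az":0},{"x":0,"y":0,"z":0.016,"ax":0,"ay":0,"az":0},{"x":0,"y":0,"z":0.02,"ax":0,"ay":0,"az":0},{"x":0,"y":0,"z":0.025,"ax":0,"ay":0,"az":0},{"x":0,"y":0,"z":0.02,"ax":0,"ay":0,"az":0},{"x":0,"y":0,"z":0,"ax":0,"ay":0,"az":0}]'
python3 -c "
from h import *
togo(487,270,225,-86.4)"
```

```text
clock: 36.43
eef_pos: [561.3, 118.4, 130.7]
tool_rot: [-1.263, 1.123, -1.115]
ft_force: [-0.0, 0.6, -1.1]
width: 10.3
t36.4 pos [561.3 118.4 130.7] go [ 0.5 -0.9 -1.7] turn [-0.3 -0.2  0. ] F [-0.   0.6 -1.1] w 10.3
clock: 37.02
eef_pos: [560.3, 116.6, 240.9]
tool_rot: [-1.264, 1.122, -1.119]
ft_force: [0.1, 1.0, 0.1]
width: 9.9
t37.0 pos [560.3 116.6 240.9] go [-73.3 153.4 -15.9] turn [-0.1 -0.1 -3.3] F [0.1 1.  0.1] w 9.9
```

```bash

python3 -m pendant '[{"x":-0.006,"y":0.01,"z":0,"ax":0,"ay":0,"az":-0.5},{"x":-0.01,"y":0.02,"z":0,"ax":0,"ay":0,"az":-0.5},{"x":-0.012,"y":0.025,"z":0,"ax":0,"ay":0,"az":-0.5},{"x":-0.012,"y":0.025,"z":0,"ax":0,"ay":0,"az":-0.5},{"x":-0.012,"y":0.025,"z":0,"ax":0,"ay":0,"az":-0.5},{"x":-0.01,"y":0.022,"z":0,"ax":0,"ay":0,"az":-0.4},{"x":-0.007,"y":0.015,"z":0,"ax":0,"ay":0,"az":-0.3},{"x":0,"y":0.005,"z":0,"ax":0,"ay":0,"az":0},{"x":0,"y":0,"z":0,"ax":0,"ay":0,"az":0},{"x":0,"y":0,"z":0,"ax":0,"ay":0,"az":0}]'
python3 -c "
from h import *
togo(486.5,273,228,-86.4)"
```

```text
clock: 37.85
eef_pos: [489.9, 265.3, 242.8]
tool_rot: [-1.232, 1.163, -1.174]
ft_force: [-0.4, 0.6, -1.5]
width: 9.8
t37.9 pos [489.9 265.3 242.8] go [ -3.4   7.7 -14.8] turn [0.2 0.4 0.5] F [-0.4  0.6 -1.5] w 9.8
```

```bash

python3 -m pendant '[{"x":-0.002,"y":0.002,"z":-0.004,"ax":0.1,"ay":0.2,"az":0.2},{"x":-0.001,"y":0.002,"z":-0.004,"ax":0.1,"ay":0.2,"az":0.2},{"x":0,"y":0.001,"z":-0.003,"ax":0,"ay":0,"az":0.1},{"x":0,"y":0,"z":0,"ax":0,"ay":0,"az":0},{"x":0,"y":0,"z":0,"ax":0,"ay":0,"az":0}]'
python3 -c "
from h import *
togo(486.5,273,228,-86.4);eye(shot('side'),'red',487,265)"
```

```text
clock: 38.27
eef_pos: [488.7, 266.8, 229.6]
tool_rot: [-1.239, 1.166, -1.165]
ft_force: [0.7, 0.5, -0.8]
width: 9.9
t38.3 pos [488.7 266.8 229.6] go [-2.2  6.2 -1.6] turn [ 0.1 -0.1  0.2] F [ 0.7  0.5 -0.8] w 9.9
hole [482.6 261.7 198.7] size [29.7  1.8 28.4] mean [482.6 261.7 199.5] face slopes [0.058 0.013]
outline [453.5 259.8 171.9] [515.7 263.9 274.4]
```

```bash

python3 -m pendant '[{"x":0,"y":0.006,"z":-0.001,"ax":0,"ay":0,"az":0.1},{"x":0,"y":0.008,"z":-0.0005,"ax":0,"ay":0,"az":0},{"x":0,"y":0.008,"z":0,"ax":0,"ay":0,"az":0},{"x":0,"y":0.005,"z":0,"ax":0,"ay":0,"az":0}]'
python3 -c "
from h import *
togo(486.5,342,228,-86.4);eye(shot('side'),'red',487,290)"
```

```text
clock: 38.65
eef_pos: [489.2, 294.9, 228.4]
tool_rot: [-1.238, 1.166, -1.166]
ft_force: [-0.4, 0.4, -0.8]
width: 9.8
t38.6 pos [489.2 294.9 228.4] go [-2.7 47.1 -0.4] turn [ 0.  -0.1  0.3] F [-0.4  0.4 -0.8] w 9.8
hole [486.5 290.3 196.5] size [31.   1.8 29.9] mean [486.5 290.3 196.5] face slopes [0.055 0.011]
outline [454.5 288.5 170.2] [515.6 292.  272.5]
```

```bash

python3 -m pendant '[{"x":-0.002,"y":0.002,"z":0,"ax":0,"ay":0,"az":0.2},{"x":-0.001,"y":0.006,"z":0,"ax":0,"ay":0,"az":0},{"x":-0.0005,"y":0.008,"z":-0.0005,"ax":0,"ay":0,"az":0},{"x":-0.0005,"y":0.008,"z":-0.001,"ax":0,"ay":0,"az":0},{"x":-0.0005,"y":0.008,"z":-0.001,"ax":0,"ay":0,"az":0},{"x":-0.0003,"y":0.006,"z":-0.001,"ax":0,"ay":0,"az":0},{"x":0,"y":0.003,"z":-0.001,"ax":0,"ay":0,"az":0}]'
python3 -c "
from h import *
togo(484,340,214,-86.4)"
```

```text
clock: 39.28
eef_pos: [483.4, 342.0, 223.8]
tool_rot: [-1.24, 1.162, -1.161]
ft_force: [-0.2, 0.1, -1.2]
width: 9.9
t39.3 pos [483.4 342.  223.8] go [ 0.6 -2.  -9.8] turn [-0.  -0.  -0.1] F [-0.2  0.1 -1.2] w 9.9
```

```bash

python3 -m pendant '[{"x":0,"y":-0.001,"z":-0.002,"ax":0,"ay":0,"az":0},{"x":0,"y":-0.001,"z":-0.002,"ax":0,"ay":0,"az":0},{"x":0,"y":0,"z":-0.002,"ax":0,"ay":0,"az":0},{"x":0,"y":0,"z":-0.002,"ax":0,"ay":0,"az":0},{"x":0,"y":0,"z":-0.001,"ax":0,"ay":0,"az":0}]'
python3 -c "
from h import *
togo(484,340,214,-86.4);eye(shot('side'),'red',484,340)"
```

```text
clock: 39.7
eef_pos: [483.3, 340.5, 213.6]
tool_rot: [-1.24, 1.161, -1.16]
ft_force: [-1.7, -0.1, 4.5]
width: 9.8
t39.7 pos [483.3 340.5 213.6] go [ 0.7 -0.5  0.4] turn [ 0.  -0.1 -0.2] F [-1.7 -0.1  4.5] w 9.8
outline [448.1 334.  155.8] [509.6 338.2 257.6]
```

Contact felt (4.5 N), seated. Release, lift off, and go to yellow (570.4, 47).

```bash

python3 -m pendant '[{"x":0,"y":0,"z":0,"ax":0,"ay":0,"az":0},{"x":0,"y":0,"z":0,"ax":0,"ay":0,"az":0},{"x":0,"y":0,"z":0,"ax":0,"ay":0,"az":0},{"x":0,"y":0,"z":0,"ax":0,"ay":0,"az":0},{"x":0,"y":0,"z":0,"ax":0,"ay":0,"az":0}]' 28
python3 -m pendant '[{"x":0,"y":0,"z":0.006,"ax":0,"ay":0,"az":0},{"x":0,"y":0,"z":0.01,"ax":0,"ay":0,"az":0},{"x":0,"y":0,"z":0.015,"ax":0,"ay":0,"az":0},{"x":0,"y":0,"z":0.02,"ax":0,"ay":0,"az":0},{"x":0,"y":0,"z":0.015,"ax":0,"ay":0,"az":0},{"x":0,"y":-0.005,"z":0,"ax":0,"ay":0,"az":0}]'
python3 -m pendant '[{"x":0.004,"y":-0.015,"z":0,"ax":0,"ay":0,"az":0.3},{"x":0.007,"y":-0.025,"z":0,"ax":0,"ay":0,"az":0.4},{"x":0.009,"y":-0.03,"z":0,"ax":0,"ay":0,"az":0.4},{"x":0.009,"y":-0.03,"z":0,"ax":0,"ay":0,"az":0.4},{"x":0.009,"y":-0.03,"z":0,"ax":0,"ay":0,"az":0.4},{"x":0.009,"y":-0.03,"z":0,"ax":0,"ay":0,"az":0.4},{"x":0.009,"y":-0.03,"z":0,"ax":0,"ay":0,"az":0.4},{"x":0.009,"y":-0.03,"z":0,"ax":0,"ay":0,"az":0.4},{"x":0.009,"y":-0.025,"z":0,"ax":0,"ay":0,"az":0.2},{"x":0.006,"y":-0.02,"z":0,"ax":0,"ay":0,"az":0},{"x":0.004,"y":-0.01,"z":0,"ax":0,"ay":0,"az":0},{"x":0,"y":0,"z":0,"ax":0,"ay":0,"az":0},{"x":0,"y":0,"z":0,"ax":0,"ay":0,"az":0},{"x":0,"y":0,"z":0,"ax":0,"ay":0,"az":0}]' 45
python3 - <<'E'
from h import *
togo(570.4,47.2,129,-83);t=shot('top');X=cloud(t)
for n in('blue','red'):
  m=cmask(t,n)&(X[...,2]>225)&(X[...,1]>250)
  for c,a,k in blobs(m,8): print(n,a,X[k].mean(0).round(1),X[k][:,2].max())
m=cmask(t,'yellow')&(X[...,2]>158)&(X[...,2]<180)&(X[...,1]<250)
for c,a,k in blobs(m,8): print(a,line(ray(t,np.argwhere(k)[:,::-1],170)))
E
```

```text
clock: 40.17
eef_pos: [483.9, 339.8, 215.0]
tool_rot: [-1.238, 1.161, -1.162]
ft_force: [-0.4, 0.5, 0.3]
width: 24.7
clock: 40.67
eef_pos: [483.0, 334.6, 285.8]
tool_rot: [-1.239, 1.161, -1.161]
ft_force: [-0.3, -0.2, 1.0]
width: 24.6
clock: 41.83
eef_pos: [566.8, 44.7, 286.4]
tool_rot: [-1.264, 1.113, -1.115]
ft_force: [-0.7, 0.0, 0.7]
width: 39.4
t41.8 pos [566.8  44.7 286.4] go [   3.6    2.5 -157.4] turn [-0.1  0.1 -0.3] F [-0.7  0.   0.7] w 39.4
blue 138 [385.7 335.3 245.5] 256.2836424548387
red 142 [484.7 341.9 244.9] 258.3283901571839
```

```bash

python3 -m pendant '[{"x":0.001,"y":0.001,"z":-0.01,"ax":0,"ay":0,"az":-0.1},{"x":0.001,"y":0,"z":-0.02,"ax":0,"ay":0,"az":-0.1},{"x":0.001,"y":0,"z":-0.025,"ax":0,"ay":0,"az":0},{"x":0,"y":0,"z":-0.02,"ax":0,"ay":0,"az":0},{"x":0,"y":0,"z":-0.01,"ax":0,"ay":0,"az":0},{"x":0,"y":0,"z":0,"ax":0,"ay":0,"az":0},{"x":0,"y":0,"z":0,"ax":0,"ay":0,"az":0}]'
python3 -c "
from h import *
togo(570.4,47.2,129,-83)"
```

```text
clock: 42.47
eef_pos: [568.1, 54.5, 196.8]
tool_rot: [-1.264, 1.106, -1.109]
ft_force: [-0.4, -0.7, -0.1]
width: 39.5
t42.5 pos [568.1  54.5 196.8] go [  2.3  -7.3 -67.8] turn [-0.2  0.3 -0.8] F [-0.4 -0.7 -0.1] w 39.5
```

```bash

python3 -m pendant '[{"x":0.001,"y":-0.003,"z":-0.002,"ax":-0.1,"ay":0.1,"az":-0.3},{"x":0.001,"y":-0.002,"z":-0.003,"ax":-0.1,"ay":0.1,"az":-0.3},{"x":0,"y":-0.001,"z":-0.002,"ax":0,"ay":0,"az":-0.1},{"x":0,"y":0,"z":0,"ax":0,"ay":0,"az":0},{"x":0,"y":0,"z":0,"ax":0,"ay":0,"az":0}]'
python3 -c "
from h import *
togo(570.4,47.2,129,-83)
t=shot('side');X=cloud(t);m=cmask(t,'yellow')&(X[...,2]>140)&(X[...,2]<172)&(X[...,1]<100)&(X[...,1]>0)&(X[...,0]>500)&(X[...,0]<620)
for c,a,k in blobs(m,20): print(a,X[k].mean(0),np.percentile(X[k],[3,97],axis=0))"
```

```text
clock: 42.88
eef_pos: [571.8, 48.7, 193.6]
tool_rot: [-1.26, 1.112, -1.122]
ft_force: [0.2, 0.2, -0.1]
width: 39.4
t42.9 pos [571.8  48.7 193.6] go [ -1.4  -1.5 -64.6] turn [ 0.   0.4 -0.1] F [ 0.2  0.2 -0.1] w 39.4
135 [564.91427061  47.69126492 157.58055319] [[552.47711765  44.27594307 141.16048198]
 [580.18865431  53.56170845 169.66119058]]
```

```bash

python3 -m pendant '[{"x":-0.001,"y":-0.001,"z":-0.008,"ax":0,"ay":0.2,"az":-0.1},{"x":-0.001,"y":0,"z":-0.012,"ax":0,"ay":0.1,"az":0},{"x":0,"y":0,"z":-0.012,"ax":0,"ay":0,"az":0},{"x":0,"y":0,"z":-0.012,"ax":0,"ay":0,"az":0},{"x":0,"y":0,"z":-0.01,"ax":0,"ay":0,"az":0},{"x":0,"y":0,"z":-0.005,"ax":0,"ay":0,"az":0}]'
python3 -c "
from h import *
togo(570.4,47.2,129,-83)"
python3 -m pendant '[{"x":0,"y":0,"z":0.001,"ax":0,"ay":0.2,"az":0},{"x":0,"y":0,"z":0,"ax":0,"ay":0,"az":0},{"x":0,"y":0,"z":0.0005,"ax":0,"ay":0,"az":0},{"x":0,"y":0,"z":0.0005,"ax":0,"ay":0,"az":0},{"x":0,"y":0,"z":0.0005,"ax":0,"ay":0,"az":0},{"x":0,"y":0,"z":0,"ax":0,"ay":0,"az":0},{"x":0,"y":0,"z":0,"ax":0,"ay":0,"az":0}]' 0 30
python3 -c "
from h import *
togo(570.4,47.2,129,-83)"
```

```text
clock: 43.43
eef_pos: [569.6, 47.3, 129.8]
tool_rot: [-1.261, 1.117, -1.122]
ft_force: [0.1, 0.4, 0.0]
width: 39.4
t43.4 pos [569.6  47.3 129.8] go [ 0.8 -0.1 -0.8] turn [0.  0.2 0.1] F [0.1 0.4 0. ] w 39.4
clock: 44.02
eef_pos: [568.3, 48.9, 129.8]
tool_rot: [-1.266, 1.123, -1.114]
ft_force: [-1.0, -0.5, -0.6]
width: 9.7
t44.0 pos [568.3  48.9 129.8] go [ 2.1 -1.7 -0.8] turn [-0.2 -0.3 -0. ] F [-1.  -0.5 -0.6] w 9.7
```

```bash

python3 -m pendant '[{"x":0,"y":0,"z":0.008,"ax":0,"ay":0,"az":0},{"x":0,"y":0,"z":0.012,"ax":0,"ay":0,"az":0},{"x":0,"y":0,"z":0.016,"ax":0,"ay":0,"az":0},{"x":0,"y":0,"z":0.02,"ax":0,"ay":0,"az":0},{"x":0,"y":0,"z":0.025,"ax":0,"ay":0,"az":0},{"x":0,"y":0,"z":0.02,"ax":0,"ay":0,"az":0},{"x":0,"y":0,"z":0,"ax":0,"ay":0,"az":0}]'
python3 -m pendant '[{"x":0.001,"y":0.012,"z":0,"ax":0,"ay":0,"az":-0.5},{"x":0.002,"y":0.022,"z":0,"ax":0,"ay":0,"az":-0.5},{"x":0.002,"y":0.026,"z":0,"ax":0,"ay":0,"az":-0.5},{"x":0.002,"y":0.026,"z":0,"ax":0,"ay":0,"az":-0.5},{"x":0.002,"y":0.026,"z":0,"ax":0,"ay":0,"az":-0.5},{"x":0.002,"y":0.026,"z":0,"ax":0,"ay":0,"az":-0.3},{"x":0.002,"y":0.026,"z":0,"ax":0,"ay":0,"az":-0.2},{"x":0.002,"y":0.024,"z":0,"ax":0,"ay":0,"az":-0.2},{"x":0.002,"y":0.018,"z":0,"ax":0,"ay":0,"az":0},{"x":0,"y":0.008,"z":0,"ax":0,"ay":0,"az":0},{"x":0,"y":0,"z":0,"ax":0,"ay":0,"az":0},{"x":0,"y":0,"z":0,"ax":0,"ay":0,"az":0}]'
python3 -c "
from h import *
togo(587,276,229,-86.4)"
```

```text
clock: 44.6
eef_pos: [567.3, 46.8, 240.1]
tool_rot: [-1.267, 1.122, -1.119]
ft_force: [1.0, -0.2, 0.1]
width: 10.3
clock: 45.6
eef_pos: [585.7, 265.4, 241.3]
tool_rot: [-1.237, 1.163, -1.179]
ft_force: [-0.5, -0.5, -0.7]
width: 9.9
t45.6 pos [585.7 265.4 241.3] go [  1.3  10.6 -12.3] turn [0.5 0.3 0.6] F [-0.5 -0.5 -0.7] w 9.9
```

```bash

python3 -m pendant '[{"x":0.001,"y":0.003,"z":-0.004,"ax":0.2,"ay":0.1,"az":0.2},{"x":0,"y":0.002,"z":-0.004,"ax":0.1,"ay":0.1,"az":0.2},{"x":0,"y":0.002,"z":-0.002,"ax":0.1,"ay":0,"az":0.2},{"x":0,"y":0,"z":0,"ax":0,"ay":0,"az":0},{"x":0,"y":0,"z":0,"ax":0,"ay":0,"az":0}]'
python3 -c "
from h import *
togo(587,276,229,-86.4);eye(shot('side'),'yellow',587,268)"
```

```text
clock: 46.02
eef_pos: [587.5, 268.3, 230.2]
tool_rot: [-1.238, 1.163, -1.168]
ft_force: [-0.2, 0.2, -1.1]
width: 9.7
t46.0 pos [587.5 268.3 230.2] go [-0.5  7.7 -1.2] turn [0.1 0.1 0.2] F [-0.2  0.2 -1.1] w 9.7
hole [583.9 263.8 200.9] size [31.3  2.5 29. ] mean [583.5 263.7 201. ] face slopes [ 0.08  -0.001]
outline [553.6 261.3 172. ] [614.8 266.3 275.2]
```

```bash

python3 -m pendant '[{"x":0,"y":0.006,"z":-0.001,"ax":0,"ay":0,"az":0.1},{"x":0,"y":0.008,"z":-0.001,"ax":0,"ay":0,"az":0},{"x":0,"y":0.008,"z":0,"ax":0,"ay":0,"az":0},{"x":0,"y":0.007,"z":0,"ax":0,"ay":0,"az":0}]'
python3 -c "
from h import *
togo(586,347,228,-86.4);eye(shot('side'),'yellow',587,295)"
```

```text
clock: 46.4
eef_pos: [588.0, 297.8, 229.1]
tool_rot: [-1.236, 1.163, -1.169]
ft_force: [0.4, 0.5, -1.9]
width: 10.0
t46.4 pos [588.  297.8 229.1] go [-2.  49.2 -1.1] turn [0.1 0.1 0.3] F [ 0.4  0.5 -1.9] w 10.0
hole [586.  293.  200.2] size [34.2  1.9 30.4] mean [585.7 293.1 200.2] face slopes [0.053 0.01 ]
outline [556.2 291.3 170.9] [615.8 294.7 273. ]
```

```bash

python3 -m pendant '[{"x":-0.0015,"y":0.002,"z":-0.001,"ax":0,"ay":0,"az":0.2},{"x":-0.001,"y":0.006,"z":0,"ax":0,"ay":0,"az":0},{"x":-0.0005,"y":0.008,"z":-0.0005,"ax":0,"ay":0,"az":0},{"x":-0.0005,"y":0.008,"z":-0.001,"ax":0,"ay":0,"az":0},{"x":-0.0005,"y":0.008,"z":-0.001,"ax":0,"ay":0,"az":0},{"x":-0.0003,"y":0.007,"z":-0.001,"ax":0,"ay":0,"az":0},{"x":0,"y":0.003,"z":-0.001,"ax":0,"ay":0,"az":0}]'
python3 -c "
from h import *
togo(584,346,213.5,-86.4)"
```

```text
clock: 47.03
eef_pos: [582.4, 347.2, 222.9]
tool_rot: [-1.239, 1.159, -1.163]
ft_force: [0.0, -0.6, -1.5]
width: 10.1
t47.0 pos [582.4 347.2 222.9] go [ 1.6 -1.2 -9.4] turn [ 0.1  0.1 -0.1] F [ 0.  -0.6 -1.5] w 10.1
```

```bash

python3 -m pendant '[{"x":0.0005,"y":-0.001,"z":-0.002,"ax":0,"ay":0,"az":0},{"x":0,"y":-0.001,"z":-0.002,"ax":0,"ay":0,"az":0},{"x":0,"y":0,"z":-0.002,"ax":0,"ay":0,"az":0},{"x":0,"y":0,"z":-0.002,"ax":0,"ay":0,"az":0},{"x":0,"y":0,"z":-0.001,"ax":0,"ay":0,"az":0}]'
python3 -c "
from h import *
togo(584,346,213.5,-86.4)"
```

```text
clock: 47.45
eef_pos: [582.9, 345.9, 213.4]
tool_rot: [-1.239, 1.158, -1.162]
ft_force: [-2.1, 1.0, 4.5]
width: 9.9
t47.5 pos [582.9 345.9 213.4] go [1.1 0.1 0.1] turn [ 0.   0.2 -0.2] F [-2.1  1.   4.5] w 9.9
```

```bash

python3 -m pendant '[{"x":0,"y":0,"z":0,"ax":0,"ay":0,"az":0},{"x":0,"y":0,"z":0,"ax":0,"ay":0,"az":0},{"x":0,"y":0,"z":0,"ax":0,"ay":0,"az":0},{"x":0,"y":0,"z":0,"ax":0,"ay":0,"az":0},{"x":0,"y":0,"z":0,"ax":0,"ay":0,"az":0}]' 28
python3 -m pendant '[{"x":0,"y":0,"z":0.006,"ax":0,"ay":0,"az":0},{"x":0,"y":0,"z":0.01,"ax":0,"ay":0,"az":0},{"x":0,"y":0,"z":0.015,"ax":0,"ay":0,"az":0},{"x":0,"y":0,"z":0.02,"ax":0,"ay":0,"az":0},{"x":0,"y":0,"z":0.02,"ax":0,"ay":0,"az":0},{"x":0,"y":0,"z":0.01,"ax":0,"ay":0,"az":0}]'
python3 -m pendant '[{"x":0,"y":-0.015,"z":0.005,"ax":0,"ay":0,"az":0},{"x":0,"y":-0.03,"z":0,"ax":0,"ay":0,"az":0},{"x":-0.005,"y":-0.035,"z":0,"ax":0,"ay":0,"az":0},{"x":-0.005,"y":-0.035,"z":0,"ax":0,"ay":0,"az":0},{"x":-0.005,"y":-0.035,"z":0,"ax":0,"ay":0,"az":0},{"x":-0.005,"y":-0.035,"z":0,"ax":0,"ay":0,"az":0},{"x":-0.01,"y":-0.035,"z":0,"ax":0,"ay":0,"az":0},{"x":-0.01,"y":-0.035,"z":0,"ax":0,"ay":0,"az":0},{"x":-0.01,"y":-0.03,"z":0,"ax":0,"ay":0,"az":0},{"x":-0.01,"y":-0.03,"z":0,"ax":0,"ay":0,"az":0},{"x":-0.01,"y":-0.03,"z":0,"ax":0,"ay":0,"az":0},{"x":-0.005,"y":-0.02,"z":0,"ax":0,"ay":0,"az":0},{"x":0,"y":0,"z":0,"ax":0,"ay":0,"az":0},{"x":0,"y":0,"z":0,"ax":0,"ay":0,"az":0},{"x":0,"y":0,"z":0,"ax":0,"ay":0,"az":0},{"x":0,"y":0,"z":0,"ax":0,"ay":0,"az":0}]'
python3 - <<'E'
from h import *
togo(0,0,0,-86.4);t=shot('top','t11');X=cloud(t);d=shot('side','s11')
for n in('blue','red','yellow'):
  m=cmask(t,n)&(X[...,2]>225)&(X[...,1]>250)
  for c,a,k in blobs(m,8): print(n,a,X[k].mean(0).round(1),X[k][:,2].max())
for n,x,y in(('blue',384,332),('red',484,340),('yellow',584,346)): eye(d,n,x,y)
cv2.imwrite('pics/c11.png',cv2.resize(np.hstack([cv2.imread('pics/t11.png'),cv2.imread('pics/s11.png')]),(800,300)))
cv2.imwrite('pics/c12.png',cv2.resize(cv2.imread('pics/s11.png')[90:260,80:260],None,fx=3.2,fy=3.2))
E
```

```text
clock: 47.87
eef_pos: [583.6, 344.8, 214.8]
tool_rot: [-1.236, 1.157, -1.164]
ft_force: [-0.3, -0.5, -0.3]
width: 25.0
clock: 48.37
eef_pos: [582.1, 343.7, 298.3]
tool_rot: [-1.241, 1.16, -1.164]
ft_force: [0.5, 0.1, -0.1]
width: 24.9
clock: 49.7
eef_pos: [495.2, -46.2, 312.6]
tool_rot: [-1.233, 1.153, -1.175]
ft_force: [0.0, -0.3, -0.5]
width: 24.4
t49.7 pos [495.2 -46.2 312.6] go [-495.2   46.2 -312.6] turn [0.3 0.7 0.1] F [ 0.  -0.3 -0.5] w 24.4
blue 142 [385.1 335.2 245. ] 257.2346680778625
red 141 [484.8 341.9 245. ] 256.01047421952677
yellow 80 [586.7 345.  239.5] 253.07072087651733
outline [350.5 324.5 154.9] [408.9 336.7 256. ]
outline [448.6 331.  155.9] [509.5 342.9 256.8]
outline [547.2 336.5 154.9] [608.4 348.4 256.5]
```

View pics/c11.png

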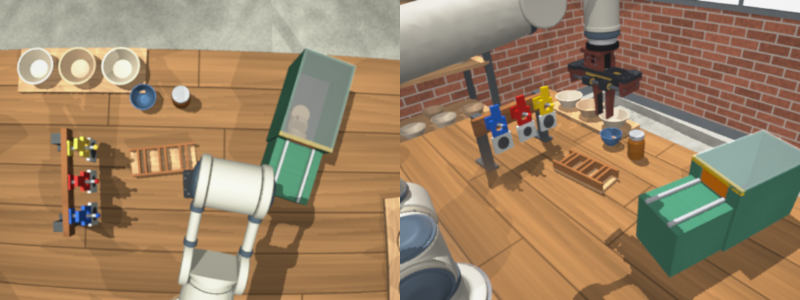

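View pics/c12.png

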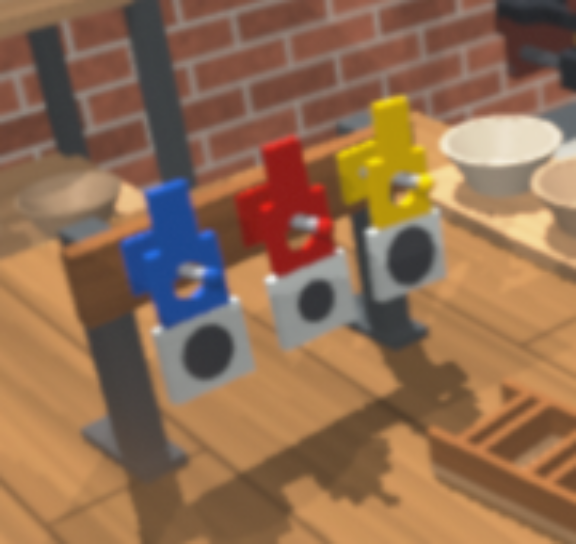

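All three templates hang on their own pegs with the peg through the eye. The dishes show through the box roof at about (302,115), the flap is shut, and the jar and bowl look unmoved. Handing in.

```bash
python3 - <<'E'
from h import *
for f in (dict(np.load("pics/top0.npz")),shot('top')):
    X=cloud(f);m=(X[...,2]>85)&(X[...,2]<110)&(X[...,0]>700)&(X[...,1]<120)&(X[...,1]>0)
    print([o[4] for o in dishes(f)],[X[k].mean(0).round(1) for c,a,k in blobs(m,60)])
print(get_state()['joint_vel'].round(3));print(finish_job())
E
```

```text
[array([ 651.8, -240.4,   22. ]), array([775.3, 195.6,  22. ]), array([669.4, -68.5,  22. ]), array([554.2, -87.8,  22. ]), array([ 458. , -117.7,   22. ])] [array([768.1,  62.7,  98.9])]
[array([775.1, 195.4,  22. ])] [array([768. ,  62.8,  99.1])]
[ 0.001  0.004  0.001 -0.    -0.003 -0.001]
the job is handed in; nothing more can be done
None
```

The bench is cleared and the job is handed in at about 50 s on the clock. I posted all three cracked dishes through the flap first. Then I hung the blue, red and yellow templates on the pegs of their own colours.

**Templates:** the last pictures show each one upright with the peg through its eye. The heights of blue and red did not change between looks. I measured yellow only once after letting go of it.

**Dishes:** none are left on the bench and the sill is empty. The flap is shut, and a pale heap shows through the roof of the box, but I could not count three separate dishes in there.

**Jar and bowl:** both are within 0.3 mm of where they started. The arm was clear of everything and still.

**Checks that failed or disagreed:**
- My colour check for the orange flap found nothing after the second dish because the threshold was wrong. I confirmed the flap by eye instead.
- The side camera read about 2–3 mm off the top camera and arm in x and z. I allowed for this when lining up the eyes.
- My eye-hole check gives no reading once a peg is in the hole, so the final hanging check rests on the outlines and the picture.

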